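Set up moulds and metal for a pewter pour

TASK

Get the bench ready for a small pewter casting: lay every casting mould fully down in a pocket of the grey board with its cavity facing up, so that it can be poured into. Tip the scrap out of the steel cup over the round fireclay melting dish so that every lump ends up in the dish, and stand the empty cup upright on the bench again, clear of the dish. Leave the wax block, the glue tube and the brush where they are.

Things in the scene. Friction and masses are not known exactly. Their poses are not given: they have to be found in the camera images.
- mould_1: open-faced aluminium casting mould, a block 46 (x) x 34 (y) x 24 mm (z), 90 g; one long rectangular cavity, 32 x 18 mm, 10 mm deep in one 46 x 34 face, other faces plain. Origin: centre of the plain back; z points out of the cavity face, 24 mm away. Starts on the bench cavity down or stood on a 46 x 24 mm side. May be absent
- mould_2: open-faced aluminium casting mould, a block 46 (x) x 34 (y) x 24 mm (z), 90 g; one round cavity, 22 mm across, 10 mm deep in one 46 x 34 face, other faces plain. Origin: centre of the plain back; z points out of the cavity face, 24 mm away. Starts on the bench cavity down or stood on a 46 x 24 mm side. May be absent
- mould_3: open-faced aluminium casting mould, a block 46 (x) x 34 (y) x 24 mm (z), 90 g; two round cavities, 15 mm across, 10 mm deep in one 46 x 34 face, other faces plain. Origin: centre of the plain back; z points out of the cavity face, 24 mm away. Starts on the bench cavity down or stood on a 46 x 24 mm side. May be absent
- pocket_board: grey heat-proof board, 186 (x) x 62 (y) x 18 mm, fixed, with a row of three rectangular pockets in its top, each 50 mm along the board's x by 38 mm along its y and 8 mm deep (so 2 mm play all round a mould, which stands 16 mm proud), centres at x = -60, 0 and 60 mm, y = 0. Origin: centre of its underside, z up
- pocket_1 (a point): centre of the floor of a pocket of the board, 10 mm above the bench; axes as the board's
- pocket_2 (a point): centre of the floor of a pocket of the board, 10 mm above the bench; axes as the board's
- pocket_3 (a point): centre of the floor of a pocket of the board, 10 mm above the bench; axes as the board's
- cup: steel cup holding the scrap, without handle: 62 mm high, outside 67 mm across over the upper 28 mm (nearly straight wall), narrowing below that to a 49 mm foot; wall 3 mm, floor 4 mm thick, 120 g. Origin: centre of its underside, z towards the mouth
- cup_rim (a point): centre of the cup's mouth, 62 mm above its underside
- scrap_1: lump of pewter scrap, a piece cut from a cast bar, 14 x 12 x 20 mm, 25 g, smooth and slippery (friction about 0.3); starts in the cup. Origin: its centre. May be absent
- scrap_2: lump of pewter scrap, a piece cut from a cast bar, 14 x 12 x 20 mm, 25 g, smooth and slippery (friction about 0.3); starts in the cup. Origin: its centre. May be absent
- scrap_3: lump of pewter scrap, a piece cut from a cast bar, 14 x 12 x 20 mm, 25 g, smooth and slippery (friction about 0.3); starts in the cup. Origin: its centre. May be absent
- scrap_4: lump of pewter scrap, a piece cut from a cast bar, 14 x 12 x 20 mm, 25 g, smooth and slippery (friction about 0.3); starts in the cup. Origin: its centre. May be absent
- melting_dish: open pale fireclay melting dish, a round bowl fixed on the bench, 112 mm across the rim, 36 mm high, wall 5 mm. Origin: centre of its underside, z up
- bench_vice: small blue bench vice, fixed, an obstacle: about 90 mm across and 95 mm high, its handle bar reaching 110 mm out towards the robot. Origin: centre of its foot
- wax_block: bystander: green wax block 34 x 62 x 22 mm; origin at the centre of its underside
- glue_tube: bystander: glue tube 22 x 84 x 14 mm; origin at the centre of its underside
- brush_brass: bystander: brush with a wooden handle 12 x 125 x 12 mm; origin at the centre of its underside
Things that resemble listed ones, but are neither listed nor needed, are in the scene too. What is shaped like the mould_1 but brown or yellow is not meant.

How it is judged:
By the outcome, as a careful person would: the job done as asked, in the order asked, and still so for the second after the job is handed in, with the robot touching nothing.
Of mould_1, mould_2, mould_3 only 2 to 3 are there at a start; the rules pass over those that are not, and their reading is None.
Of scrap_1, scrap_2, scrap_3, scrap_4 only 2 to 4 are there at a start; the rules pass over those that are not, and their reading is None.
At some moment in a run one of mould_1, mould_2, mould_3 may be knocked a few centimetres aside while the robot is not near it.
It also fails if it takes over 210 s, if anything falls off the work surface, if the arm or the gripper's body presses on something with over 40 N, if the wrist force passes 120 N, or if a joint passes its speed limit or range.

ROBOT

A 7-joint arm with a two-finger parallel gripper is mounted at the origin on a cart in front of the work surface, level with it; the furniture and walls round the work are solid. World frame = base frame: x ahead of the robot, y to its left, z up, the work surface at z = 0. Lengths are in mm, angles in rad, forces in N, time in s.
With the tool pointing down it reaches from about 425 to 875 mm from the base axis. Payload 8.4 kg.
Tool frame: the origin (TCP) lies at the very end of the fingers, on their centre line; the grasp point (between the pads) lies 19 mm behind it; z points along the fingers, y is the line along which they close (so a half turn about z gives the same grasp; the last joint's range is limited). The gripper opens to 87 mm and grips with 3 to 60 N. Pads are 19 mm wide; open, the fingers measure 117 mm over their backs; the gripper's body (75 mm by 190 mm) begins 51 mm behind the grasp point.
Start: joints at [-1.356, 0.333, 0.04, 1.465, -0.013, 1.343, -0.059], TCP at [200.64, 618.229, 222.546] pointing down, gripper open.
Joint ranges: [-2.58, 2.58], [-0.38, 2.09], [-1.3, 1.39], [0.25, 2.4], [-1.5, 4.64], [0.08, 2.09], [-2.65, 2.65]. Speed limits (rad/s): [2.22, 2.22, 2.79, 2.79, 3.14, 3.14, 3.14].

INTERFACE

Orientations are given as a unit quaternion [x, y, z, w].
In Python, from plant import get_obs, vision, bot gives the robot as it stands. The module is installed in compiled form; this text tells all that it offers.
- The arm moves only by the shell command python3 -m crank 'ROWS' [OPENING]. ROWS is JSON, a list of rows, each a list of 2 entries, a list of its own where there are three numbers: the shift along the tool's x, y, z in m, then the turn, a rotation vector about the tool's x, y, z in rad. In form: [[[tx, ty, tz], [wx, wy, wz]], ...]. A call has 1 to 8 rows; each row shifts and turns the commanded pose from where the row before left it, along the tool's axes as they then stand; what a row does not reach is not made up. A row lasts 1/10 s, in which the tool goes at most 50 mm and 8.59 degrees, less where a joint would pass 70% of its speed; a pose out of reach is approached as far as the arm can. A call is refused whole if a number of a shift passes 0.05 or a number of a turn 0.15, either way. A call with a gripper value outside its range is refused whole. OPENING is the gripper's target within -1 to 1 (shut at 1, half-way at 0, fully open at -1), set as the call begins (- or left out, the last holds). The fingers move at their own pace and stop on an object; the grip force is fixed at half the most. Time passes only in rows, so rows that do not move let the fingers close. It gives the time, the measured TCP pose, the force, the opening and the grip force at its end, in the units of the state.
- get_obs(): the state, without advancing time (a new reading comes with each control period).
- vision.get_image(name): name is "scene" or "top" or "wrist"; returns the picture (420x560x3 uint8, blue, green, red); there is no depth.
- vision.calibration(name): a dict with "mtx" (3x3 intrinsics, pixels), "origin" and "orientation" of the camera in the world; the wrist camera has in their place "tool_from_camera" (4x4, takes a point from camera to tool coordinates, whose origin is the TCP and whose axes are the flange's). Camera axes: x right, y down, z forward; pixel columns grow to the right and rows downward; lengths in mm; the calibration is good to about 2 mm. A picture is of the moment at which its call begins: read the wrist's pose just before it. calibration takes no time and is no camera call.
- bot.sign_off(): hands the job in; it is judged then, once.
Trained networks look in the newest picture that a camera, given by its name, has taken for a name from the list of things; names that differ only in an ending like _2 or _b are one class to them, and where a whole thing is asked for, a point or a joint stands for the part that bears it (a point fixed in the world has none). Each returns a list of dicts, best first, with "confidence" (0 to 1); they miss things now and then, are a little off and sometimes report something else, mostly with a low value. They report only what shows in the picture. A call takes as long as a camera call. They do not tell look-alikes from the thing itself.
- vision.silhouettes(camera, target): "mask" (420x560 bool, what is visible of it) and "extent" ([left, top, width, height] in pixels, round what is visible of it).
The state is a dict: "time_s": time; "joint_pos": joint angles; "joint_vel": joint speeds; "joint_torque": joint torques, N m; "tcp_pos": TCP position; "tcp_rot": TCP orientation; "force": force on the tool from outside, world axes, zero at the start; "torque": the same for the moment, N m; "grip_width": finger opening in mm; "grasp_force": force on a finger pad.
Only numpy, scipy, OpenCV 4.12 (cv2) and the standard library are available. Lean on these libraries where they do the work, as an engineer would, in place of code of your own. Each camera call takes 0.05 s, during which the arm holds its last target. There are 200 camera calls.

## Working session

There is one attempt and no reset: what is moved stays moved. The work goes in short steps, Python scripts to look and compute and a shell command to move; the robot and the scene stay as the last step left them, time stands still between calls to the robot, and variables do not carry over. Pictures are saved under pics/ and viewed, at most 14 in all, crops included, and the job is handed in when it is done.

```bash
mkdir -p pics; cat > h.py <<'E'
import numpy as np, cv2
from scipy.spatial.transform import Rotation as R
from plant import get_obs, vision, bot
def cam(name):
    c=vision.calibration(name); K=np.array(c["mtx"])
    if "origin" in c:
        o=np.array(c["orientation"]); Rm=R.from_quat(o).as_matrix() if o.size==4 else o.reshape(3,3)
        return K,Rm,np.array(c["origin"],float)
    s=get_obs(); T=np.array(c["tool_from_camera"]); Rt=R.from_quat(s["tcp_rot"]).as_matrix()
    return K,Rt@T[:3,:3],Rt@T[:3,3]+np.array(s["tcp_pos"])
def p2w(cm,u,v,z):
    K,Rm,o=cm; d=Rm@np.linalg.solve(K,[u,v,1.]); return o+d*(z-o[2])/d[2]
def w2p(cm,P):
    K,Rm,o=cm; q=K@(Rm.T@(np.array(P,float)-o)); return q[:2]/q[2]
def snap(name,fn,scale=1,crop=None):
    cm=cam(name); im=vision.get_image(name)
    o=im
    if crop: x,y,w,h=crop; o=im[y:y+h,x:x+w]
    if scale!=1: o=cv2.resize(o,None,fx=scale,fy=scale,interpolation=cv2.INTER_CUBIC)
    cv2.imwrite("pics/"+fn,o); return cm,im
E
python3 - <<'E'
from h import *
a,i=snap("scene","s0.png",1.4)
for t in ["mould_1","cup","melting_dish","pocket_board","bench_vice"]:
    for d in vision.silhouettes("scene",t): print("scene",t,round(d["confidence"],2),d["extent"])
b,j=snap("top","t0.png",1.4)
print(a[2],b[2],b[1].round(2).tolist(),b[0].tolist())
for t in ["mould_1","mould_2","mould_3","cup","melting_dish","pocket_board","bench_vice","scrap_1","wax_block","glue_tube","brush_brass"]:
    for d in vision.silhouettes("top",t):
        c,s,an=cv2.minAreaRect(np.argwhere(d["mask"])[:,::-1].astype(np.float32))
        print("top",t,round(d["confidence"],2),d["extent"],np.round(c),np.round(s),round(an),p2w(b,*c,20).round()[:2])
s=get_obs();print(s)
E
```

```text
scene mould_1 0.95 [284.6, 334.6, 19.1, 29.7]
scene mould_1 0.78 [356.7, 215.5, 19.9, 23.3]
scene mould_1 0.73 [286.8, 232.3, 15.9, 20.6]
scene mould_1 0.66 [310.1, 196.6, 21.8, 22.1]
scene mould_1 0.62 [260.7, 268.3, 26.6, 21.4]
scene cup 0.94 [195.6, 222.1, 31.8, 29.5]
scene melting_dish 0.56 [264.0, 158.8, 39.6, 34.8]
scene pocket_board 0.82 [218.8, 134.3, 66.7, 33.4]
scene bench_vice 0.78 [211.3, 171.1, 55.8, 53.9]
[ 246.54367196 -905.3314599   868.13463212] [ 466.50227844 -307.0560393  1037.30031415] [[-0.0, -1.0, 0.08], [-1.0, -0.0, -0.01], [0.01, -0.08, -1.0]] [[438.2002635970373, 0.0, 276.60553601352564], [0.0, 438.2002635970373, 207.1043925311292], [0.0, 0.0, 1.0]]
top mould_1 0.82 [299.1, 128.4, 23.9, 15.8] [314. 135.] [16. 21.] 90 [ 719. -402.]
top mould_1 0.74 [386.4, 249.4, 22.0, 18.0] [398. 258.] [16. 21.] 63 [ 431. -595.]
top mould_1 0.72 [317.9, 232.7, 20.8, 19.5] [329. 244.] [11. 20.] 45 [ 464. -435.]
top mould_1 0.63 [257.3, 155.3, 18.1, 16.0] [267. 162.] [16. 19.] 85 [ 654. -292.]
top mould_1 0.5 [292.9, 194.5, 18.3, 23.1] [300. 207.] [15. 20.] 31 [ 550. -370.]
top
[... 1384 characters left out ...]
3331921 ,  0.03990045,  1.4653643 , -0.01339264,
        1.34331112, -0.0585461 ]), 'joint_vel': array([ 1.21606579e-03,  7.40037505e-05, -1.43626184e-03,  6.71245795e-05,
        1.42827207e-03,  8.67737771e-04,  2.48083884e-04]), 'joint_torque': array([ 3.34548549e-04, -6.56112313e+01,  1.33321054e+00, -4.04051220e+01,
       -5.98155381e-02,  3.52093612e-02,  1.60098989e-05]), 'tcp_pos': array([200.64592003, 618.24127478, 222.56850341]), 'tcp_rot': array([ 1.56292388e-01,  9.87710833e-01, -4.51211124e-06, -8.23812027e-07]), 'force': array([ 0.82596201, -0.59533883, -0.45141647]), 'torque': array([ 0.03167785,  0.00992826, -0.02670259]), 'grasp_force': 0.0, 'grip_width': 87.41040918012867}
```

View pics/t0.png

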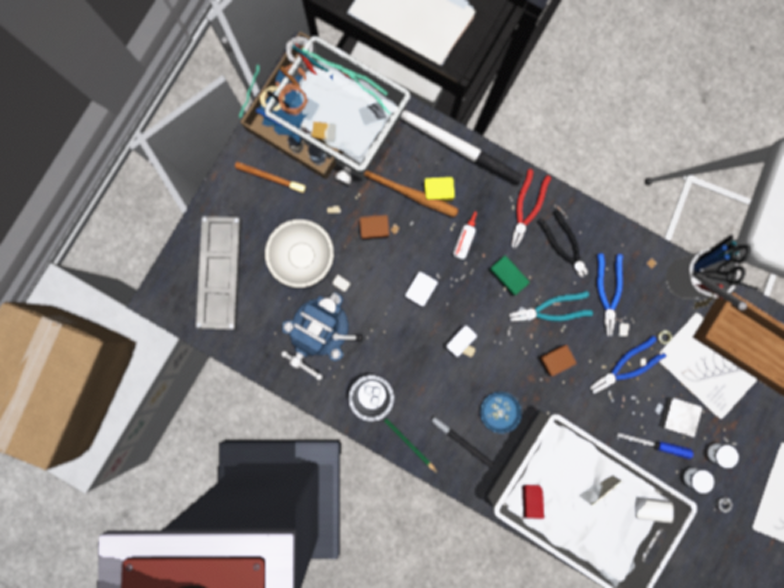

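View pics/s0.png

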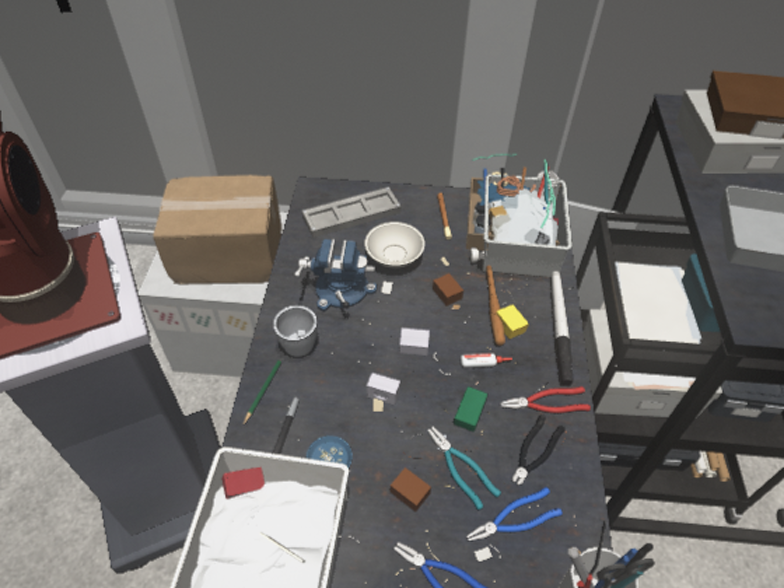

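The top view (original pixels) shows two white moulds: A at (301,206), flat with its cavity down, and B at (329,244), standing on its side. The look-alikes are brown blocks at (267,162) and (398,258), and a yellow one at (314,135). I reject those by colour. The cup is at (265,285), the dish at (214,181), the board at (156,195) and the vice at (228,239). Next I'll swing over for a close look.

```bash
A='echo'; 
python3 -m crank '[[[0,0,-0.05],[0,0,0]],[[-0.05,-0.002,-0.04],[0,0,0.077]],[[-0.05,-0.002,0],[0,0,0.077]],[[-0.05,-0.002,0],[0,0,0.077]],[[-0.05,-0.002,0],[0,0,0.077]],[[-0.05,-0.002,0],[0,0,0.077]],[[-0.05,-0.002,0],[0,0,0.077]],[[-0.05,-0.002,0],[0,0,0.077]]]' -1
python3 -m crank '[[[-0.05,-0.002,0],[0,0,0.077]],[[-0.05,-0.002,0],[0,0,0.077]],[[-0.05,-0.002,0],[0,0,0.077]],[[-0.05,-0.002,0],[0,0,0.077]],[[-0.05,-0.002,0],[0,0,0.077]],[[-0.05,-0.002,0],[0,0,0.077]],[[-0.05,-0.002,0],[0,0,0.077]],[[-0.05,-0.002,0],[0,0,0.077]]]'
python3 -m crank '[[[-0.05,-0.002,0],[0,0,0.077]],[[-0.05,-0.002,0],[0,0,0.077]],[[-0.05,-0.002,0],[0,0,0.077]],[[-0.05,-0.002,0],[0,0,0.077]],[[-0.05,-0.002,0],[0,0,0.077]],[[-0.05,-0.002,0],[0,0,0.077]],[[-0.05,-0.002,0],[0,0,0.077]],[[-0.05,-0.002,0],[0,0,0.077]]]'
python3 -m crank '[[[-0.05,-0.002,0],[0,0,0.077]],[[-0.05,-0.002,0.04],[0,0,0.077]],[[0,0,0],[0,0,0]],[[0,0,0],[0,0,0]]]'
python3 - <<'E'
from h import *
s=get_obs();print(s["tcp_pos"],s["joint_pos"])
cm,im=snap("wrist","w1.png",1.4)
print(cm[2],cm[1].round(2).tolist(),cm[0].round().tolist(), vision.calibration("wrist")["tool_from_camera"])
for d in vision.silhouettes("wrist","mould_1"):
    c,sz,an=cv2.minAreaRect(np.argwhere(d["mask"])[:,::-1].astype(np.float32))
    print(round(d["confidence"],2),d["extent"],c,sz,an,p2w(cm,*c,24).round(1))
    pts=cv2.boxPoints((c,sz,an)); print([p2w(cm,*p,24).round()[:2].tolist() for p in pts])
E
```

```text
time_s: 1.7
tcp_pos: [480.2, 429.7, 303.7]
tcp_rot: [0.415, 0.91, 0.0, 0.0]
force: [0.9, 0.9, -0.6]
grip_width: 87.0
grasp_force: 0.0
time_s: 2.5
tcp_pos: [635.6, 67.8, 303.8]
tcp_rot: [0.671, 0.741, 0.0, 0.0]
force: [0.1, -0.1, -0.3]
grip_width: 86.9
grasp_force: 0.0
time_s: 3.3
tcp_pos: [553.3, -317.4, 303.8]
tcp_rot: [0.864, 0.503, 0.0, 0.0]
force: [-0.0, 0.4, 0.4]
grip_width: 87.0
grasp_force: 0.0
time_s: 3.7
tcp_pos: [503.8, -390.3, 272.1]
tcp_rot: [0.9, 0.435, -0.0, -0.0]
force: [1.2, 0.5, 0.3]
grip_width: 87.3
grasp_force: 0.0
[ 503.75283128 -390.28808376  272.08299291] [-0.04390513  0.36759991  0.85037999  1.45436045 -0.27575819  1.44442969
  0.13800444]
[ 549.40118832 -330.71636477  433.84844531] [[0.78, -0.6, -0.17], [-0.62, -0.75, -0.22], [-0.0, 0.28, -0.96]] [[322.0, 0.0, 282.0], [0.0, 322.0, 215.0], [0.0, 0.0, 1.0]] [[ 5.88916448e-04 -9.61066191e-01 -2.76317623e-01  7.50651621e+01]
 [ 9.99999016e-01  9.17876917e-04 -1.06118677e-03 -1.38185083e+00]
 [ 1.27349629e-03 -2.76316726e-01  9.61065786e-01 -1.61755838e+02]
 [ 0.00000000e+00  0.00000000e+00  0.00000000e+00  1.00000
[... 341 characters left out ...]
0754699707 [ 652.3 -293.1   24. ]
[[629.0, -270.0], [669.0, -270.0], [675.0, -317.0], [635.0, -318.0]]
0.78 [313.5, 314.2, 38.7, 27.7] (332.0, 326.0) (22.0, 38.0) 90.0 [ 427.4 -600.8   24. ]
[[417.0, -569.0], [460.0, -603.0], [438.0, -634.0], [394.0, -599.0]]
0.75 [264.0, 213.2, 35.0, 28.3] (282.01483154296875, 226.35147094726562) (35.920841217041016, 25.174442291259766) 5.710593223571777 [ 465.3 -434.5   24. ]
[[436.0, -430.0], [460.0, -405.0], [494.0, -438.0], [470.0, -464.0]]
0.67 [279.2, 132.9, 43.7, 33.8] (302.9464111328125, 148.38644409179688) (28.87285804748535, 37.84846496582031) 83.1572265625 [ 549.5 -370.4   24. ]
[[538.0, -343.0], [578.0, -367.0], [561.0, -398.0], [520.0, -373.0]]
```

View pics/w1.png

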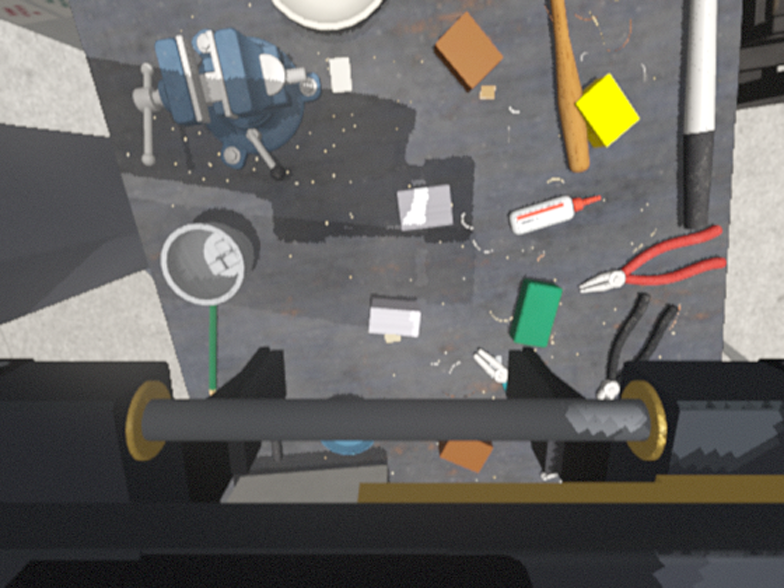

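The wrist view (px at 1.4x) shows A at (425,208), flat, and B at (394,318), standing; both are white/aluminium. Brown blocks at (468,50) and (466,450) and a yellow one at (608,110) are the look-alikes. I'll take an oblique close-up of B to see which side its cavity faces.

```bash
python3 -m crank '[[[-0.01,0,0.04],[0,0,0]],[[-0.01,0,0.04],[0,-0.12,0]],[[-0.01,0,0.04],[0,-0.13,0]],[[0.015,0,0.035],[0,-0.13,0]],[[0,0,0],[0,-0.12,0]],[[0,0,0],[0,0,0]],[[0,0,0],[0,0,0]]]'
python3 - <<'E'
from h import *
s=get_obs();print(s["tcp_pos"],s["joint_pos"])
cm,im=snap("wrist","w2.png",1)
for t in ["mould_1"]:
  for d in vision.silhouettes("wrist",t): print(round(d["confidence"],2),d["extent"])
print(w2p(cm,[465,-435,20]),w2p(cm,[549.5,-370.4,24]))
u,v=w2p(cm,[465,-435,20]).astype(int); x=max(0,u-90);y=max(0,v-100)
o=cv2.resize(im[y:y+150,x:x+200],None,fx=4,fy=4,interpolation=cv2.INTER_CUBIC); cv2.imwrite("pics/w2c.png",o); print(x,y)
E
```

```text
time_s: 4.5
tcp_pos: [489.1, -410.6, 116.3]
tcp_rot: [0.871, 0.425, -0.222, 0.108]
force: [-0.6, 0.1, 0.8]
grip_width: 86.9
grasp_force: 0.0
[ 489.10501294 -410.57803484  116.30760088] [-0.29704335  0.62681714  0.91711313  1.64722867  0.01155541  1.15004683
 -0.13466424]
0.77 [282.4, 21.4, 85.2, 84.4]
0.75 [251.0, 167.2, 56.8, 53.1]
0.72 [317.7, 267.3, 44.1, 18.8]
0.24 [61.6, 0.0, 35.8, 30.8]
[279.59667088 196.17958547] [323.19797047  71.73361039]
189 96
```

View pics/w2c.png

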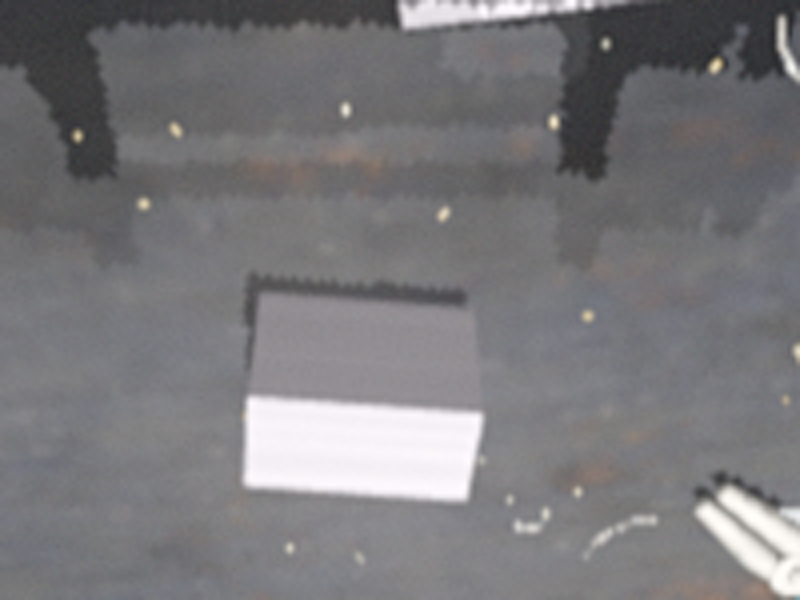

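B's face towards +tool x, the grey one at crop (365,345), is plain. That makes it the back, so the cavity faces -tool x. Next I'll compute B's exact pose from its top-face corners.

```bash
cat >> h.py <<'E'
def intool(P):
    s=get_obs(); return R.from_quat(s["tcp_rot"]).inv().apply(np.array(P,float)-np.array(s["tcp_pos"]))
E
python3 - <<'E'
from h import *
cm=cam("wrist")
P=[p2w(cm,189+x/4,96+y/4,34) for x,y in [(248,395),(483,410),(468,500),(243,487)]]
for i in range(4): print(P[i].round(1),np.linalg.norm(P[i]-P[i-1]).round(1))
c=np.mean(P,0);d=(P[1]-P[0]+P[2]-P[3]);print(c,np.degrees(np.arctan2(d[1],d[0])))
m=R.from_quat(get_obs()["tcp_rot"]).as_matrix();print(m.round(3),np.degrees(np.arctan2(m[1,1],m[0,1])))
print(intool([c[0],c[1],17]))
E
```

```text
[ 453.6 -413.8   34. ] 25.5
[ 487.3 -445.3   34. ] 46.2
[ 470.3 -464.2   34. ] 25.4
[ 435.7 -432.    34. ] 47.3
[ 461.73981548 -438.81893091   34.        ] -43.07134905602015
[[ 0.545  0.785 -0.295]
 [ 0.689 -0.62  -0.376]
 [-0.478  0.002 -0.878]] -38.29714858192698
[ 16.48186569  -4.16664216 105.62793854]
```

```bash
python3 -m crank '[[[0,0,0],[0,0.125,0]],[[0,0,0],[0,0.125,0]],[[0,0,0],[0,0.125,0]],[[0,0,0],[0,0.125,0]],[[0,0,0],[0,0,0.084]],[[0,0,0],[0,0,0]],[[0,0,0],[0,0,0]]]'
python3 - <<'E'
from h import *
s=get_obs();m=R.from_quat(s["tcp_rot"]).as_matrix();print(m.round(3),np.degrees(np.arctan2(m[1,1],m[0,1])))
print(intool([461.7,-438.8,17]))
E
```

```text
time_s: 5.3
tcp_pos: [487.0, -412.8, 117.4]
tcp_rot: [0.917, 0.399, 0.001, 0.001]
force: [0.1, -0.0, 0.2]
grip_width: 87.1
grasp_force: 0.0
[[ 0.682  0.731  0.002]
 [ 0.731 -0.682 -0.   ]
 [ 0.001  0.002 -1.   ]] -43.0083764432127
[-36.34712853  -0.88148786 100.35422089]
```

```bash
python3 -m crank '[[[-0.031,-0.001,0.03],[0,0,0]],[[0,0,0],[0,0.12,0]],[[0,0,0],[0,0.12,0]],[[0,0,0],[0,0.12,0]],[[0,0,0],[0,0.12,0]],[[0,0,0],[0,0.12,0]],[[0,0,0],[0,0,0]],[[0,0,0],[0,0,0]]]'
python3 - <<'E'
from h import *
s=get_obs();m=R.from_quat(s["tcp_rot"]).as_matrix();print(m.round(3),s["joint_pos"].round(2))
print(intool([461.7,-438.8,17]))
cm,im=snap("wrist","w3.png",1)
for d in vision.silhouettes("wrist","mould_1"): print(round(d["confidence"],2),d["extent"])
print(w2p(cm,[461.7,-438.8,34]))
E
```

```text
time_s: 6.1
tcp_pos: [465.1, -434.2, 85.9]
tcp_rot: [0.877, 0.381, 0.27, -0.117]
force: [-0.6, 0.2, -0.2]
grip_width: 86.8
grasp_force: 0.0
[[ 0.565  0.731  0.383]
 [ 0.604 -0.682  0.411]
 [ 0.562 -0.001 -0.827]] [ 0.6   0.59  0.55  1.63 -0.88  1.37  0.71]
[-43.43211004   0.7535075   53.7897802 ]
0.77 [430.3, 38.7, 62.8, 63.1]
0.69 [298.6, 14.4, 60.3, 58.1]
0.66 [252.2, 262.7, 65.7, 22.4]
0.6 [275.7, 130.9, 62.8, 59.5]
[285.86911956 284.92408955]
```

```bash
python3 -m crank '[[[-0.022,0.001,0.032],[0,0,0]],[[-0.021,0,0.031],[0,0,0]],[[0,0,0],[0,0,0]]]'
python3 -m crank '[[[0,0,0],[0,0,0]],[[0,0,0],[0,0,0]],[[0,0,0],[0,0,0]],[[0,0,0],[0,0,0]],[[0,0,0],[0,0,0]],[[0,0,0],[0,0,0]],[[0,0,0],[0,0,0]]]' 1
python3 -m crank '[[[-0.033,0,-0.049],[0,0,0]],[[0,0,0],[0,-0.13,0]],[[0,0,0],[0,-0.13,0]],[[0,0,0],[0,-0.13,0]],[[0,0,0],[0,-0.13,0]],[[0,0,0],[0,-0.13,0]],[[0,0,0],[0,0,0]]]'
```

```text
time_s: 6.5
tcp_pos: [467.4, -432.4, 7.6]
tcp_rot: [0.876, 0.382, 0.27, -0.119]
force: [0.2, 1.1, 1.0]
grip_width: 87.6
grasp_force: 0.0
time_s: 7.2
tcp_pos: [465.7, -435.1, 10.4]
tcp_rot: [0.876, 0.38, 0.271, -0.118]
force: [-0.6, -0.3, 0.9]
grip_width: 46.0
grasp_force: 30.0
time_s: 7.9
tcp_pos: [440.3, -463.3, 27.9]
tcp_rot: [0.915, 0.403, -0.023, 0.01]
force: [0.7, 0.8, -1.3]
grip_width: 45.7
grasp_force: 30.0
```

```bash
python3 -m crank '[[[0,0,0],[0,-0.13,0]],[[0,0,0],[0,-0.13,0]],[[0,0,0],[0,-0.13,0]],[[0,0,0],[0,-0.13,0]],[[0,0,0],[0,-0.13,0]],[[0,0,0],[0,-0.15,0]],[[0,0,0],[0,0,0]],[[0,0,0],[0,0,0]]]'
python3 - <<'E'
from h import *
s=get_obs();m=R.from_quat(s["tcp_rot"]).as_matrix();print(m.round(3),s["joint_pos"].round(2))
E
```

```text
time_s: 8.7
tcp_pos: [433.3, -469.0, 27.9]
tcp_rot: [0.836, 0.363, -0.378, 0.163]
force: [-1.0, 0.1, -1.1]
grip_width: 46.1
grasp_force: 30.0
[[ 0.45   0.73  -0.514]
 [ 0.484 -0.683 -0.547]
 [-0.75  -0.002 -0.661]] [-0.36  1.04  1.05  1.67 -0.04  1.06 -0.23]
```

```bash
python3 -m crank '[[[0.007,0,0.006],[0,0,0]],[[0.007,0,0.006],[0,0,0]],[[0,0,0],[0,0,0]],[[0,0,0],[0,0,0]]]'
python3 -m crank '[[[0,0,0],[0,0,0]],[[0,0,0],[0,0,0]],[[0,0,0],[0,0,0]],[[0,0,0],[0,0,0]],[[0,0,0],[0,0,0]]]' -1
python3 -m crank '[[[0,0,-0.03],[0,0,0]],[[0,0,-0.04],[0,0,0]],[[0,0,-0.04],[0,0.1,0]],[[0,0,0],[0,0.15,0]],[[0,0,0],[0,0.15,0]],[[0,0,0],[0,0,0]],[[0,0,0],[0,0,0]]]'
python3 - <<'E'
from h import *
s=get_obs();print(s["tcp_pos"])
cm,im=snap("wrist","w4.png",1.4)
for d in vision.silhouettes("wrist","mould_1"): print(round(d["confidence"],2),d["extent"])
print(w2p(cm,[440,-463,24]))
E
```

```text
time_s: 9.1
tcp_pos: [433.5, -469.7, 11.1]
tcp_rot: [0.837, 0.362, -0.377, 0.164]
force: [0.2, -1.7, 1.0]
grip_width: 45.3
grasp_force: 30.0
time_s: 9.6
tcp_pos: [434.2, -468.6, 10.1]
tcp_rot: [0.836, 0.363, -0.378, 0.164]
force: [0.3, -0.0, -0.6]
grip_width: 77.9
grasp_force: 0.0
time_s: 10.3
tcp_pos: [489.6, -409.3, 83.6]
tcp_rot: [0.895, 0.387, -0.204, 0.089]
force: [0.1, 0.4, -0.8]
grip_width: 86.7
grasp_force: 0.0
[ 489.64183946 -409.25984103   83.57684228]
0.85 [254.6, 233.6, 56.1, 45.8]
0.85 [339.8, 312.8, 43.2, 27.9]
0.82 [269.3, 43.8, 94.3, 91.8]
[284.88799005 265.76893462]
```

View pics/w4.png

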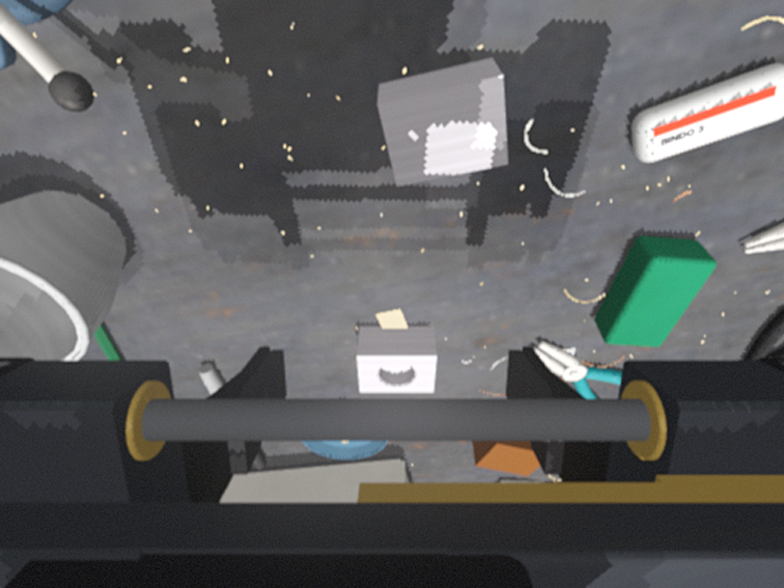

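B is mould_2: it now lies flat with its round cavity up at (396,374) in the 1.4x picture. Mould A is at (443,120). Next I'll turn the gripper 90° to grip mould_2 by its sides.

```bash
python3 - <<'E'
from h import *
cm=cam("wrist")
P=[p2w(cm,x/1.4,y/1.4,24) for x,y in [(357,355),(436,353),(434,393),(359,393)]]
for i in range(4): print(P[i].round(1),np.linalg.norm(P[i]-P[i-1]).round(1))
print(np.mean(P,0))
E
python3 -m crank '[[[0,0,-0.03],[0,0.15,0]],[[0,0,0],[0,0.15,0]],[[0,0,0],[0,0.144,0]],[[0,0,0],[0,0,0.143]],[[0,0,0],[0,0,0.143]],[[0,0,0],[0,0,0.143]],[[0,0,0],[0,0,0.143]],[[0,0,0],[0,0,0.143]]]'
python3 -m crank '[[[0,0,0],[0,0,0.143]],[[0,0,0],[0,0,0.143]],[[0,0,0],[0,0,0.143]],[[0,0,0],[0,0,0.143]],[[0,0,0],[0,0,0.143]],[[0,0,0],[0,0,0.14]],[[0,0,0],[0,0,0]],[[0,0,0],[0,0,0]]]'
python3 - <<'E'
from h import *
s=get_obs();m=R.from_quat(s["tcp_rot"]).as_matrix();print(m.round(3),np.degrees(np.arctan2(m[1,1],m[0,1])),s["joint_pos"].round(2))
cm,im=snap("wrist","w5.png",1.4)
for d in vision.silhouettes("wrist","mould_1"): print(round(d["confidence"],2),d["extent"])
print(w2p(cm,[440,-463,24]))
E
```

```text
[ 435.5 -432.5   24. ] 35.6
[ 469.6 -461.8   24. ] 44.9
[ 444.9 -489.7   24. ] 37.3
[ 410.7 -458.    24. ] 46.7
[ 440.18671073 -460.51085713   24.        ]
time_s: 11.2
tcp_pos: [500.2, -397.4, 108.3]
tcp_rot: [0.999, 0.05, -0.004, 0.002]
force: [-0.4, 0.8, -0.9]
grip_width: 87.2
grasp_force: 0.0
time_s: 12.0
tcp_pos: [499.8, -398.0, 108.7]
tcp_rot: [0.931, -0.364, -0.002, 0.004]
force: [-0.9, -0.3, 0.7]
grip_width: 87.1
grasp_force: 0.0
[[ 0.735 -0.678 -0.007]
 [-0.678 -0.735 -0.005]
 [-0.002  0.008 -1.   ]] -132.7073394850073 [-0.24  0.73  1.24  1.67 -0.71  1.28 -1.17]
0.87 [362.4, 187.8, 54.1, 61.0]
0.75 [183.2, 162.6, 61.6, 66.5]
0.67 [30.7, 0.0, 70.9, 28.8]
0.66 [6.6, 128.5, 83.3, 72.1]
0.59 [487.7, 66.9, 70.3, 81.9]
[390.75474067 218.34658969]
```

```bash
python3 - <<'E'
from h import *
cm=cam("wrist"); d=vision.silhouettes("wrist","mould_1")[0]
m=d["mask"].astype(np.uint8)
c,s,a=cv2.minAreaRect(np.argwhere(m)[:,::-1].astype(np.float32))
pts=cv2.boxPoints((c,s,a))
for z in (24,):
  Q=[p2w(cm,*p,z) for p in pts]; print(np.array(Q).round(1),[np.linalg.norm(Q[i]-Q[i-1]).round(1) for i in range(4)],np.mean(Q,0))
print(intool([440.2,-461,11]))
E
```

```text
[[ 436.7 -431.    24. ]
 [ 474.3 -465.1   24. ]
 [ 444.3 -493.5   24. ]
 [ 404.9 -460.9   24. ]] [np.float64(43.7), np.float64(50.8), np.float64(41.3), np.float64(51.2)] [ 440.02406746 -462.62099294   24.        ]
[-1.01984893 85.58747938 99.04754538]
```

```bash
python3 -m crank '[[[-0.001,0.043,0],[0,0,0]],[[0,0.043,0],[0,0,0]],[[0,0,0.04],[0,0,0]],[[0,0,0.04],[0,0,0]],[[0,0,0.018],[0,0,0]],[[0,0,0],[0,0,0]],[[0,0,0],[0,0,0]]]'
python3 -m crank '[[[0,0,0],[0,0,0]],[[0,0,0],[0,0,0]],[[0,0,0],[0,0,0]],[[0,0,0],[0,0,0]],[[0,0,0],[0,0,0]],[[0,0,0],[0,0,0]],[[0,0,0],[0,0,0]],[[0,0,0],[0,0,0]]]' 1
python3 -m crank '[[[0,0,-0.03],[0,0,0]],[[0,0,-0.05],[0,0,0]],[[0,0,-0.05],[0,0,-0.1]],[[0,0,-0.05],[0,0,-0.15]],[[0,0,-0.05],[0,0,-0.15]],[[0,0,0],[0,0,-0.15]],[[0,0,0],[0,0,-0.15]],[[0,0,0],[0,0,0]]]'
python3 - <<'E'
from h import *
s=get_obs();m=R.from_quat(s["tcp_rot"]).as_matrix();print(m.round(3),s["joint_pos"].round(2));print(intool([510,-34,200]))
E
```

```text
time_s: 12.85
tcp_pos: [440.1, -462.0, 13.5]
tcp_rot: [0.93, -0.366, -0.001, 0.003]
force: [0.3, -0.5, 0.7]
grip_width: 87.0
grasp_force: 0.0
time_s: 13.65
tcp_pos: [439.6, -461.5, 12.3]
tcp_rot: [0.93, -0.367, -0.001, 0.003]
force: [0.0, 0.4, 0.6]
grip_width: 34.0
grasp_force: 30.0
time_s: 14.45
tcp_pos: [440.6, -460.4, 242.7]
tcp_rot: [1.0, -0.024, -0.001, 0.002]
force: [0.4, 0.5, -0.3]
grip_width: 33.7
grasp_force: 30.0
[[ 0.999 -0.049 -0.003]
 [-0.049 -0.999 -0.004]
 [-0.003  0.004 -1.   ]] [-0.08  0.51  1.17  1.51 -0.47  1.43 -0.51]
[  48.66513734 -429.43201152   40.82660706]
```

```bash
python3 -m crank '[[[0.03,-0.04,0],[0,0,0]],[[0.019,-0.045,0],[0,0,0]],[[0,-0.05,0],[0,0,0]],[[0,-0.05,0],[0,0,0]],[[0,-0.05,0],[0,0,0]],[[0,-0.05,0],[0,0,0]],[[0,-0.05,0],[0,0,0]],[[0,-0.05,0],[0,0,0]]]'
python3 -m crank '[[[0,-0.045,0.0],[0,0,0]],[[0,0,0],[0,0,0]],[[0,0,0],[0,0,0]]]'
python3 - <<'E'
from h import *
s=get_obs();m=R.from_quat(s["tcp_rot"]).as_matrix();print(m.round(3),s["joint_pos"].round(2),s["tcp_pos"])
cm,im=snap("wrist","w6.png",1.4)
print(w2p(cm,[577,-34,18]))
for t in ["pocket_board","melting_dish"]:
  for d in vision.silhouettes("wrist",t):
    c,sz,a=cv2.minAreaRect(np.argwhere(d["mask"])[:,::-1].astype(np.float32)); Q=[p2w(cm,*p,18 if t[0]=='p' else 36) for p in cv2.boxPoints((c,sz,a))]
    print(t,round(d["confidence"],2),d["extent"],np.array(Q).round(1).tolist(),np.mean(Q,0))
E
```

```text
time_s: 15.25
tcp_pos: [508.7, -81.4, 239.9]
tcp_rot: [1.0, -0.028, -0.002, 0.002]
force: [2.5, -0.2, -0.0]
grip_width: 33.9
grasp_force: 30.0
time_s: 15.55
tcp_pos: [511.3, -36.8, 240.0]
tcp_rot: [1.0, -0.026, -0.002, 0.002]
force: [-0.2, -0.8, -1.3]
grip_width: 33.5
grasp_force: 30.0
[[ 0.999 -0.052 -0.005]
 [-0.052 -0.999 -0.004]
 [-0.005  0.005 -1.   ]] [-1.3   0.05  1.35  1.81 -0.04  1.33 -1.57] [511.26280719 -36.79850441 240.00130969]
[276.6038903  129.10548413]
pocket_board 0.56 [245.4, 37.1, 56.4, 173.7] [[672.8, -3.4, 18.0], [669.6, -66.4, 18.0], [481.5, -60.0, 18.0], [485.3, 12.7, 18.0]] [577.27740119 -29.2982866   18.        ]
melting_dish 0.73 [350.9, 33.4, 98.8, 112.1] [[665.1, -114.0, 36.0], [659.9, -218.0, 36.0], [550.3, -228.5, 36.0], [556.2, -114.9, 36.0]] [ 607.85467838 -168.85094212   36.        ]
```

View pics/w6.png

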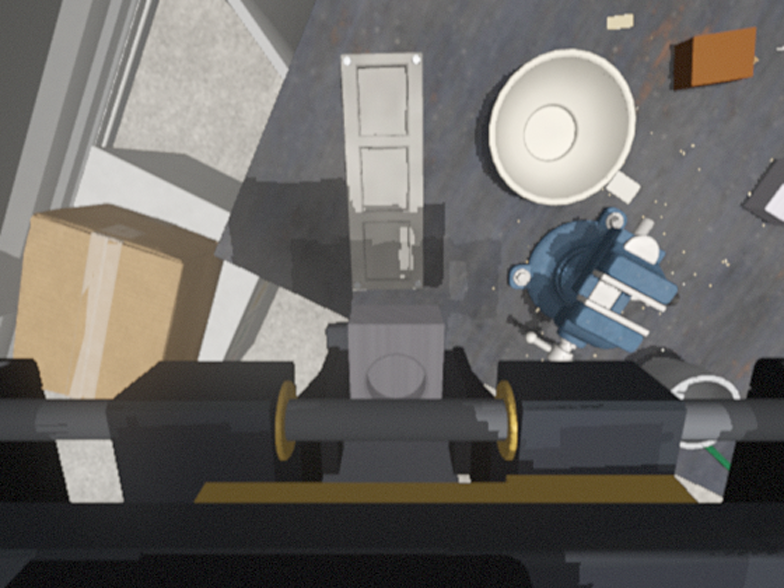

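```bash
python3 - <<'E'
from h import *
cm=cam("wrist")
f=lambda L:np.array([p2w(cm,x/1.4,y/1.4,18)[:2] for x,y in L])
g=f([(342,54),(422,54),(424,290),(353,290)]);print(g.round(1).tolist(),np.linalg.norm(g[1]-g[0]))
for L in ([(357,65),(409,65),(410,138),(358,138)],[(360,147),(410,147),(411,210),(361,210)],[(362,221),(413,219),(413,281),(364,281)]):
  g=f(L);print(g.round(1).tolist(),g.mean(0).round(1))
im=cv2.imread("pics/w6.png");o=cv2.resize(im[40:300,320:440],None,fx=2.3,fy=2.3,interpolation=cv2.INTER_CUBIC);cv2.imwrite("pics/w6c.png",o)
E
```

```text
[[672.5, -8.9], [669.1, -70.0], [482.5, -64.5], [486.0, -2.1]] 61.13764283636173
[[664.3, -19.8], [662.1, -59.7], [609.2, -58.0], [611.5, -16.4]] [636.8 -38.5]
[[604.6, -17.5], [602.4, -57.7], [552.4, -56.2], [554.7, -14.4]] [578.5 -36.5]
[[545.6, -14.6], [544.8, -57.6], [491.2, -55.2], [493.6, -12.4]] [518.8 -34.9]
```

View pics/w6c.png

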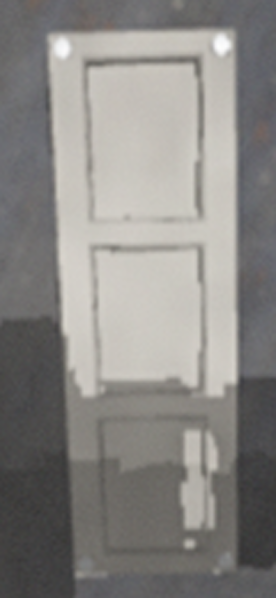

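```bash
python3 -m crank '[[[0.05,0,0.03],[0,0,0]],[[0.05,-0.003,0.05],[0,0,0]],[[0.025,-0.002,0.05],[0,0,0]],[[0,0,0.04],[0,0,0]],[[0,0,0],[0,0,0]],[[0,0,0],[0,0,0]]]'
python3 - <<'E'
from h import *
s=get_obs();m=R.from_quat(s["tcp_rot"]).as_matrix();print(m.round(3),s["joint_pos"].round(2),s["tcp_pos"])
print(intool([637.4,-38.9,0]))
cm,im=snap("wrist","w7.png",1.4)
c=np.array([577.5,-36.4]);a=np.radians(-2.4);ux=np.array([np.cos(a),np.sin(a)]);uy=np.array([-ux[1],ux[0]])
o=im.copy()
for k in(-60,0,60):
  q=[w2p(cm,[*(c+ux*(k+i*25)+uy*j*19),18]) for i,j in((-1,-1),(-1,1),(1,1),(1,-1))]
  cv2.polylines(o,[np.int32(np.array(q).round())],True,(0,0,255),1)
cv2.imwrite("pics/w7.png",cv2.resize(o,None,fx=1.4,fy=1.4,interpolation=cv2.INTER_CUBIC))
E
```

```text
time_s: 16.3
tcp_pos: [575.4, -37.8, 124.7]
tcp_rot: [1.0, -0.029, -0.003, 0.004]
force: [0.2, -0.3, 0.1]
grip_width: 33.4
grasp_force: 30.0
[[ 0.998 -0.057 -0.006]
 [-0.057 -0.998 -0.007]
 [-0.006  0.007 -1.   ]] [-0.9   0.46  1.13  1.8  -0.44  1.17 -1.26] [575.39727136 -37.80919263 124.72096812]
[ 62.68359669  -3.36181689 124.339507  ]
```

View pics/w7.png

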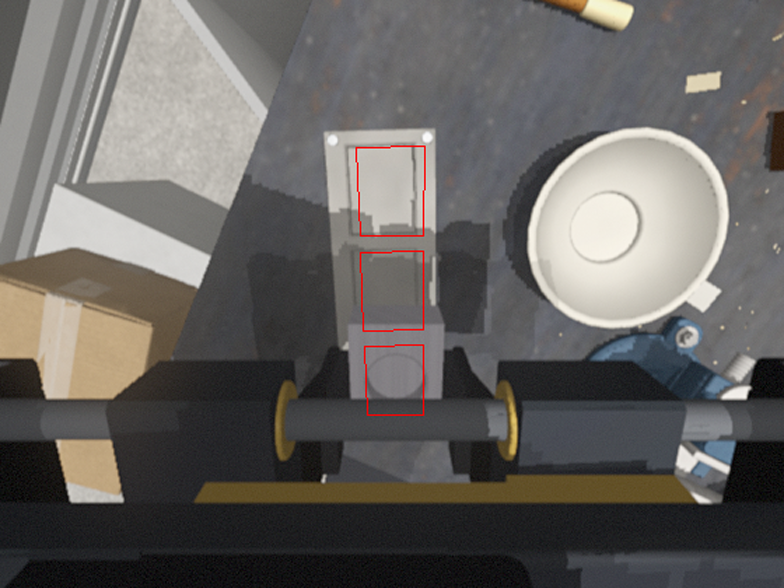

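```bash
python3 - <<'E'
from h import *
s=get_obs();print(s["tcp_pos"],s["joint_vel"].round(3))
cm=cam("wrist")
f=lambda L:np.array([p2w(cm,x/1.4,y/1.4,18)[:2] for x,y in L])
for L in ([(324,131),(437,129)],[(348,146),(415,146),(416,236),(351,236)],[(354,250),(419,250)]):
  g=f(L);print(g.round(1).tolist(),g.mean(0).round(1))
t=cam("top");vision.get_image("top")
for n in("pocket_board",):
  for d in vision.silhouettes("top",n):
    c,sz,a=cv2.minAreaRect(np.argwhere(d["mask"])[:,::-1].astype(np.float32)); Q=[p2w(t,*p,18) for p in cv2.boxPoints((c,sz,a))]
    print(d["confidence"],np.array(Q).round(1).tolist(),np.mean(Q,0))
im=vision.get_image("wrist"); print(cv2.absdiff(im[:240],cv2.resize(cv2.imread("pics/w7.png"),(560,420))[:240]).mean())
E
```

```text
[576.35101707 -37.29796463 125.97626398] [-0.022 -0.026  0.008 -0.013 -0.005 -0.003  0.003]
[[673.8, -2.9], [671.4, -66.2]] [672.6 -34.5]
[[665.1, -15.6], [663.0, -53.5], [612.1, -51.9], [614.3, -13.1]] [638.6 -33.5]
[[605.8, -14.2], [603.6, -53.3]] [604.7 -33.7]
0.64 [[486.3, 2.0, 18.0], [672.2, 1.1, 18.0], [670.2, -67.0, 18.0], [484.3, -65.1, 18.0]] [578.25424164 -32.24993232  18.        ]
8.406624503968255
```

```bash
python3 - <<'E'
from h import *
c=vision.calibration("wrist");T=np.array(c["tool_from_camera"]);K=np.array(c["mtx"])
for u,v,z in [(350,323,-11.7),(443,323,-11.7),(350,306,12.3),(443,306,12.3)]:
  d=T[:3,:3]@np.linalg.solve(K,[u/1.4,v/1.4,1]);o=T[:3,3];print((o+d*(z-o[2])/d[2]).round(1))
print(intool([638.6,-33.5,18]))
E
```

```text
[ 22.8 -16.4 -11.7]
[ 22.8  16.3 -11.7]
[ 21.9 -18.7  12.3]
[21.9 18.8 12.3]
[ 61.70875924  -6.08107028 108.18377519]
```

```bash
python3 -m crank '[[[0.03,-0.003,0.02],[0,0,0]],[[0.032,-0.003,0.02],[0,0,0]],[[0,0,0.04],[0,0,0]],[[0,0,0],[0,0,0]],[[0,0,0],[0,0,0]],[[0,0,0],[0,0,0]],[[0,0,0],[0,0,0]]]'
python3 - <<'E'
from h import *
s=get_obs();m=R.from_quat(s["tcp_rot"]).as_matrix();print(s["joint_vel"].round(2),s["tcp_pos"])
print(intool([638.6,-33.5,22.3]))
cm,im=snap("wrist","w8.png",3,(210,190,160,80))
E
```

```text
time_s: 17.2
tcp_pos: [638.6, -33.3, 46.1]
tcp_rot: [1.0, -0.027, -0.001, 0.002]
force: [-0.0, 0.3, -0.4]
grip_width: 33.5
grasp_force: 30.0
[ 0.    0.01 -0.01  0.   -0.   -0.    0.  ] [638.56101271 -33.34981777  46.08816936]
[ 0.09044188  0.02960639 23.78848502]
```

View pics/w8.png

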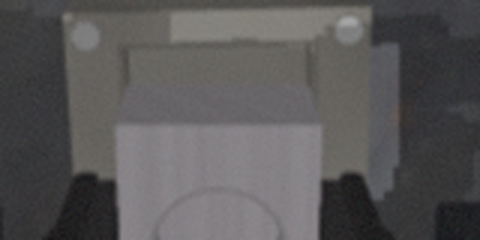

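```bash
python3 -m crank '[[[0,0,0.01],[0,0,0]],[[0,0,0.007],[0,0,0]],[[0,0,0],[0,0,0]],[[0,0,0.003],[0,0,0]],[[0,0,0],[0,0,0]],[[0,0,0],[0,0,0]]]'
python3 -m crank '[[[0,0,0.002],[0,0,0]],[[0,0,0.001],[0,0,0]],[[0,0,0],[0,0,0]],[[0,0,0],[0,0,0]]]'
```

```text
time_s: 17.85
tcp_pos: [637.5, -33.7, 23.6]
tcp_rot: [1.0, -0.027, -0.003, 0.003]
force: [1.6, 0.1, -1.3]
grip_width: 34.1
grasp_force: 30.0
time_s: 18.25
tcp_pos: [637.5, -33.7, 22.2]
tcp_rot: [1.0, -0.027, -0.002, 0.002]
force: [-5.1, 1.0, 15.5]
grip_width: 33.6
grasp_force: 30.0
```

```bash
python3 -m crank '[[[0,0,0],[0,0,0]],[[0,0,0],[0,0,0]],[[0,0,0],[0,0,0]],[[0,0,0],[0,0,0]],[[0,0,0],[0,0,0]]]' -1
python3 -m crank '[[[0,0,-0.03],[0,0,0]],[[0,0,-0.05],[0,0,0]],[[-0.05,0,-0.05],[0,0,0]],[[-0.03,0,-0.05],[0,0,0]],[[0,0,0],[0,0,0]],[[0,0,0],[0,0,0]],[[0,0,0],[0,0,0]]]'
python3 - <<'E'
from h import *
s=get_obs();print(s["joint_pos"].round(2),s["tcp_pos"])
cm,im=snap("wrist","w9.png",1.4)
t=cam("top"); im2=vision.get_image("top")
for d in vision.silhouettes("top","mould_1"):
    c,sz,a=cv2.minAreaRect(np.argwhere(d["mask"])[:,::-1].astype(np.float32))
    print(round(d["confidence"],2),d["extent"],p2w(t,*c,24).round(), im2[d["mask"]].mean(0).round())
E
```

```text
time_s: 18.75
tcp_pos: [637.3, -33.6, 20.5]
tcp_rot: [1.0, -0.027, -0.003, 0.003]
force: [0.3, 0.1, 0.7]
grip_width: 65.9
grasp_force: 0.0
time_s: 19.45
tcp_pos: [577.2, -28.9, 178.4]
tcp_rot: [1.0, -0.026, -0.003, 0.003]
force: [-0.3, 0.1, -0.4]
grip_width: 86.6
grasp_force: 0.0
[-0.95  0.4   1.18  1.74 -0.38  1.27 -1.31] [577.17127065 -28.9489558  178.43144739]
0.77 [385.8, 245.6, 23.3, 22.1] [ 432. -594.   24.] [ 58.  89. 142.]
0.65 [301.4, 129.0, 22.0, 13.9] [ 718. -401.   24.] [ 81. 227. 231.]
0.6 [292.0, 195.7, 17.2, 21.5] [ 549. -370.   24.] [248. 245. 245.]
0.53 [257.9, 150.3, 19.6, 21.1] [ 654. -293.   24.] [ 63.  92. 141.]
```

View pics/w9.png

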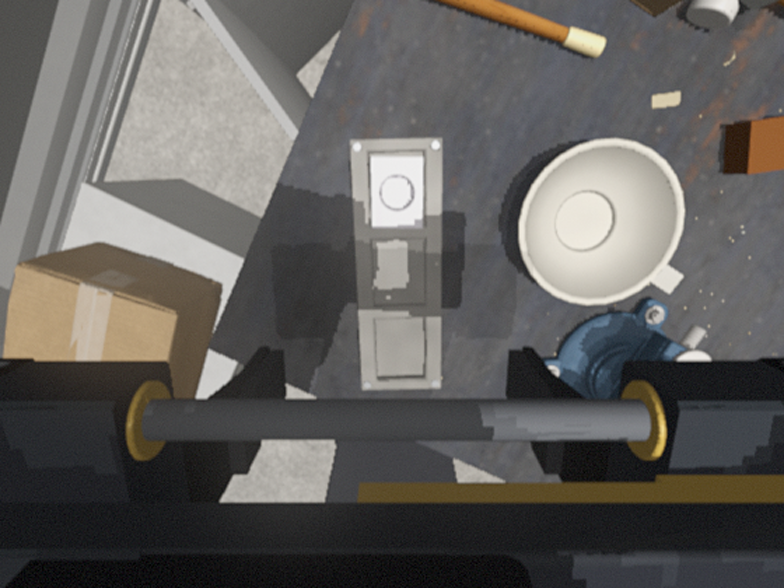

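mould_2 is seated in the far pocket at (397,190), cavity up. Mould A is still at (549,-370), so I'm going there next.

```bash
python3 - <<'E'
from h import *
cm=cam("wrist")
f=lambda L,z:np.array([p2w(cm,x/1.4,y/1.4,z)[:2] for x,y in L])
g=f([(370,237),(425,237),(426,304),(372,304)],18);print("mid",g.round(1).tolist(),g.mean(0))
g=f([(369,152),(424,152),(424,227),(371,228)],34);print("m2",g.round(1).tolist(),g.mean(0))
g=f([(520,222),(684,215),(600,140),(602,303)],36);print("dish",g.round(1).tolist(),g.mean(0))
E
python3 -m crank '[[[0,0.05,0],[0,0,0]],[[0,0.05,0],[0,0,0]],[[0,0.05,0],[0,0,0]],[[0,0.05,0],[0,0,0]],[[0,0.05,0],[0,0,0]],[[0,0.05,0],[0,0,0]],[[0,0.04,0],[0,0,0]],[[0,0,0],[0,0,0]]]'
python3 -m crank '[[[0,0,0],[0,0,-0.135]],[[0,0,0],[0,0,-0.135]],[[0,0,0],[0,0,-0.135]],[[0,0,0],[0,0,-0.135]],[[0,0,0],[0,0,-0.135]],[[0,0,0],[0,0,-0.135]],[[0,0,0],[0,0,-0.135]],[[0,0,0],[0,0,-0.135]]]'
python3 -m crank '[[[0,0,0],[0,0,0]],[[0,0,0],[0,0,0]],[[0,0,0],[0,0,0]]]'
python3 - <<'E'
from h import *
s=get_obs();m=R.from_quat(s["tcp_rot"]).as_matrix();print(s["joint_pos"].round(2),s["tcp_pos"],np.degrees(np.arctan2(m[1,1],m[0,1])))
cm,im=snap("wrist","w10.png",1.4)
for d in vision.silhouettes("wrist","mould_1"):
    c,sz,a=cv2.minAreaRect(np.argwhere(d["mask"])[:,::-1].astype(np.float32))
    col=im[d["mask"]].mean(0).round()
    if col.min()<100: continue
    Q=[p2w(cm,*p,24) for p in cv2.boxPoints((c,sz,a))];print(round(d["confidence"],2),d["extent"],col,np.array(Q).round(1).tolist(),np.mean(Q,0))
E
```

```text
mid [[605.9, -13.8], [603.8, -53.0], [553.7, -52.0], [556.0, -11.8]] [579.83644267 -32.66541601]
m2 [[662.8, -17.9], [661.0, -53.2], [612.9, -51.5], [614.2, -15.8]] [637.7389161  -34.60490433]
dish [[613.1, -115.7], [611.8, -225.1], [662.2, -165.3], [553.1, -175.0]] [ 610.0449195  -170.26048553]
time_s: 20.4
tcp_pos: [554.8, -376.9, 180.3]
tcp_rot: [0.999, -0.032, -0.004, 0.005]
force: [0.1, -0.2, 0.7]
grip_width: 86.9
grasp_force: 0.0
time_s: 21.2
tcp_pos: [558.9, -368.9, 179.9]
tcp_rot: [0.87, 0.493, -0.004, 0.0]
force: [-0.6, -0.4, 1.0]
grip_width: 86.6
grasp_force: 0.0
time_s: 21.5
tcp_pos: [559.0, -369.0, 180.7]
tcp_rot: [0.872, 0.49, -0.004, 0.001]
force: [-0.3, 0.0, 0.6]
grip_width: 86.8
grasp_force: 0.0
[-0.06  0.49  0.81  1.5  -0.36  1.31  0.23] [ 559.02272722 -368.99168356  180.69978974] -31.372313480305206
0.79 [254.3, 182.3, 48.1, 43.3] [197. 192. 196.] [[541.2, -340.7, 24.0], [580.9, -362.8, 24.0], [561.7, -398.3, 24.0], [520.6, -375.4, 24.0]] [ 551.09924259 -369.3042246    24.        ]
```

View pics/w10.png

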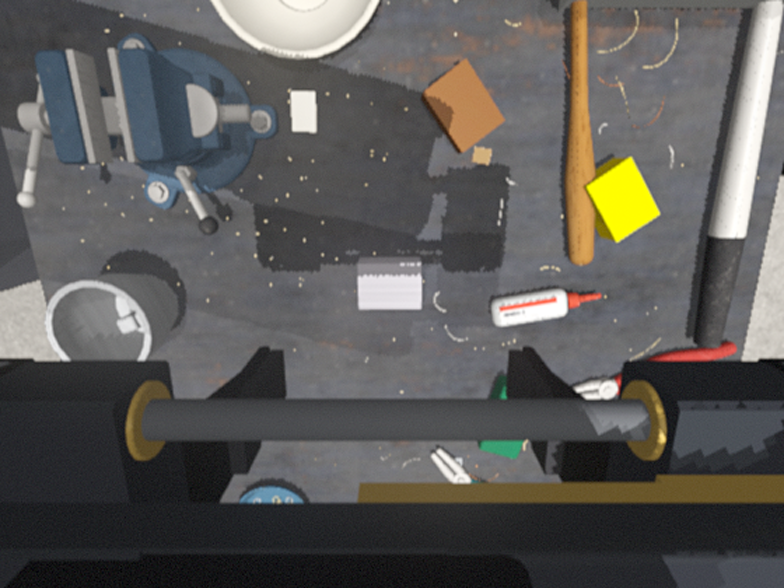

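```bash
python3 - <<'E'
from h import *
cm=cam("wrist")
im=cv2.imread("pics/w10.png");cv2.imwrite("pics/w10c.png",cv2.resize(im[240:330,330:450],None,fx=5,fy=5,interpolation=cv2.INTER_CUBIC))
P=[p2w(cm,x/1.4,y/1.4,24) for x,y in [(358,277),(422,277),(422,309),(360,311)]]
for i in range(4): print(P[i].round(1),np.linalg.norm(P[i]-P[i-1]).round(1))
c=np.mean(P,0);print(c,intool([c[0],c[1],12]))
E
```

```text
[ 534.4 -353.3   24. ] 25.9
[ 574.1 -377.3   24. ] 46.4
[ 561.8 -398.3   24. ] 24.3
[ 521.7 -375.8   24. ] 45.9
[ 548.00740437 -376.16382901   24.        ] [-10.66212843  -5.41835162 169.00439307]
```

View pics/w10c.png

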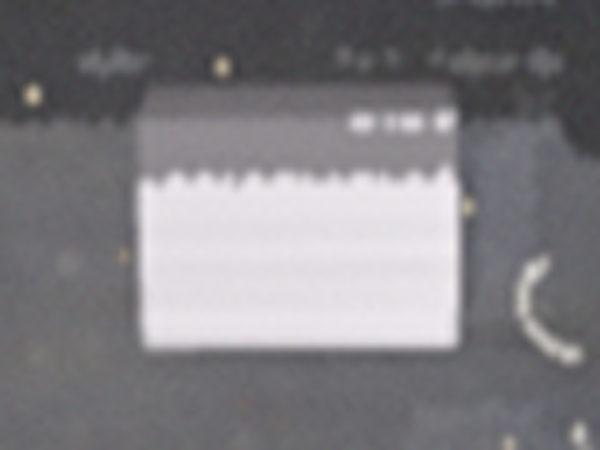

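```bash
python3 - <<'E'
from h import *
cm=cam("wrist")
P=[p2w(cm,330/1.4+x/7,240/1.4+y/7,24) for x,y in [(138,118),(455,118),(457,348),(144,349)]]
for i in range(4): print(P[i].round(1),np.linalg.norm(P[i]-P[i-1]).round(1))
c=np.mean(P,0);print(c,intool([c[0],c[1],12]))
E
```

```text
[ 539.5 -344.8   24. ] 34.8
[ 578.4 -368.4   24. ] 45.6
[ 561.2 -398.5   24. ] 34.7
[ 521.5 -374.6   24. ] 46.3
[ 550.15293876 -371.54903773   24.        ] [ -5.60439493  -5.98183079 168.96645339]
```

```bash
python3 -m crank '[[[-0.003,-0.006,0.04],[0,0,0]],[[0,0,0.04],[0,0,0]],[[0,0,0.03],[0,0.13,0]],[[0,0,0],[0,0.13,0]],[[0,0,0],[0,0.13,0]],[[0,0,0],[0,0.13,0]],[[0,0,0],[0,0.13,0]],[[0,0,0],[0,0,0]]]'
python3 -m crank '[[[0,0,0],[0,0,0]],[[0,0,0],[0,0,0]]]'
python3 - <<'E'
from h import *
s=get_obs();m=R.from_quat(s["tcp_rot"]).as_matrix();print(m.round(3),s["joint_pos"].round(2),s["tcp_pos"])
print(intool([550.2,-371.5,12]))
E
```

```text
time_s: 22.4
tcp_pos: [547.3, -373.3, 68.3]
tcp_rot: [0.829, 0.461, 0.274, -0.157]
force: [-2.0, 0.0, -0.4]
grip_width: 87.0
grasp_force: 0.0
time_s: 22.6
tcp_pos: [553.3, -367.6, 71.8]
tcp_rot: [0.826, 0.467, 0.274, -0.155]
force: [0.1, 0.1, 0.2]
grip_width: 86.8
grasp_force: 0.0
[[ 0.414  0.857  0.308]
 [ 0.686 -0.516  0.513]
 [ 0.598 -0.001 -0.802]] [ 0.49  0.68  0.51  1.53 -0.91  1.42  0.75] [ 553.34847173 -367.64068755   71.77767404]
[-39.69627847  -0.6539518   44.96615731]
```

Shift: x −0.040, z +0.050 (5 mm past the centre).

```bash
python3 -m crank '[[[-0.020,-0.001,0.025],[0,0,0]],[[-0.020,0,0.025],[0,0,0]],[[0,0,0],[0,0,0]],[[0,0,0],[0,0,0]]]'
python3 -m crank '[[[0,0,0],[0,0,0]],[[0,0,0],[0,0,0]],[[0,0,0],[0,0,0]],[[0,0,0],[0,0,0]],[[0,0,0],[0,0,0]],[[0,0,0],[0,0,0]],[[0,0,0],[0,0,0]]]' 1
python3 -m crank '[[[0.015,0,-0.03],[0,0,0]],[[0,0,-0.04],[0,0,0]],[[0,0,0],[0,-0.13,0]],[[0,0,0],[0,-0.13,0]],[[0,0,0],[0,-0.13,0]],[[0,0,0],[0,-0.13,0]],[[0,0,0],[0,-0.13,0]],[[0,0,0],[0,0,0]]]'
python3 - <<'E'
from h import *
print(intool([480,-430,50]))
E
```

```text
time_s: 23.0
tcp_pos: [551.5, -368.5, 7.9]
tcp_rot: [0.826, 0.467, 0.274, -0.156]
force: [-0.3, -0.0, -0.2]
grip_width: 87.2
grasp_force: 0.0
time_s: 23.7
tcp_pos: [549.9, -370.4, 7.3]
tcp_rot: [0.827, 0.466, 0.275, -0.156]
force: [-0.4, 0.1, 0.1]
grip_width: 45.7
grasp_force: 30.0
time_s: 24.5
tcp_pos: [539.7, -389.3, 71.9]
tcp_rot: [0.868, 0.496, -0.004, 0.001]
force: [0.2, 1.3, -1.6]
grip_width: 46.0
grasp_force: 30.0
[-65.19835297 -30.66852048  22.47790314]
```

```bash
python3 -m crank '[[[-0.033,-0.016,0],[0,0,0]],[[-0.032,-0.015,0],[0,-0.1,0]],[[0,0,0],[0,-0.15,0]],[[0,0,0],[0,-0.15,0]],[[0,0,0],[0,-0.15,0]],[[0,0,0],[0,-0.15,0]],[[0,0,0],[0,-0.15,0]],[[0,0,0],[0,0,0]]]'
python3 -m crank '[[[0,0,0],[0,0,0]],[[0,0,0],[0,0,0]]]'
python3 - <<'E'
from h import *
s=get_obs();m=R.from_quat(s["tcp_rot"]).as_matrix();print(m.round(3),s["joint_pos"].round(2),s["tcp_pos"])
p=s["tcp_pos"];print(intool([p[0],p[1],14.7]))
E
```

```text
time_s: 25.3
tcp_pos: [476.2, -430.9, 66.8]
tcp_rot: [0.788, 0.451, -0.366, 0.203]
force: [0.1, 3.2, -1.5]
grip_width: 45.8
grasp_force: 30.0
time_s: 25.5
tcp_pos: [472.6, -437.5, 74.6]
tcp_rot: [0.794, 0.445, -0.361, 0.203]
force: [-0.4, -0.4, 0.3]
grip_width: 45.6
grasp_force: 30.0
[[ 0.344  0.853 -0.392]
 [ 0.561 -0.522 -0.643]
 [-0.753  0.001 -0.658]] [-0.49  0.92  1.07  1.74  0.08  1.   -0.19] [ 472.6483375  -437.46930102   74.55534077]
[ 4.50817524e+01 -4.10141912e-02  3.93737950e+01]
```

```bash
python3 -m crank '[[[0.02,0,0.018],[0,0,0]],[[0.018,0,0.015],[0,0,0]],[[0,0,0],[0,0,0]],[[0.006,0,0.005],[0,0,0]],[[0,0,0],[0,0,0]],[[0,0,0],[0,0,0]]]'
python3 -m crank '[[[0,0,0],[0,0,0]],[[0,0,0],[0,0,0]],[[0,0,0],[0,0,0]],[[0,0,0],[0,0,0]],[[0,0,0],[0,0,0]]]' -1
python3 -m crank '[[[0,0,-0.03],[0,0,0]],[[0,0,-0.04],[0,0,0]],[[0,0,-0.04],[0,0.1,0]],[[0,0,0],[0,0.15,0]],[[0,0,0],[0,0.15,0]],[[0,0,0],[0,0,0]],[[0,0,0],[0,0,0]],[[0,0,0],[0,0,0]]]'
python3 - <<'E'
from h import *
s=get_obs();print(s["tcp_pos"])
cm,im=snap("wrist","w11.png",4,(180,150,200,135))
for d in vision.silhouettes("wrist","mould_1"): print(round(d["confidence"],2),d["extent"])
print(w2p(cm,[472.6,-437.5,34]))
E
```

```text
time_s: 26.1
tcp_pos: [474.0, -437.0, 17.3]
tcp_rot: [0.793, 0.446, -0.362, 0.204]
force: [-1.3, -0.4, 5.4]
grip_width: 45.9
grasp_force: 30.0
time_s: 26.6
tcp_pos: [474.3, -435.2, 14.6]
tcp_rot: [0.792, 0.447, -0.362, 0.203]
force: [0.9, 0.5, 0.2]
grip_width: 78.2
grasp_force: 0.0
time_s: 27.4
tcp_pos: [517.6, -363.3, 85.7]
tcp_rot: [0.848, 0.479, -0.199, 0.11]
force: [-0.0, 0.4, 0.5]
grip_width: 86.9
grasp_force: 0.0
[ 517.62350421 -363.25840414   85.74743066]
0.91 [436.0, 0.1, 60.8, 24.8]
0.78 [299.8, 326.6, 46.2, 22.7]
0.74 [253.9, 238.6, 57.9, 49.4]
0.61 [401.3, 238.9, 54.0, 46.7]
[284.21852188 282.53950684]
```

View pics/w11.png

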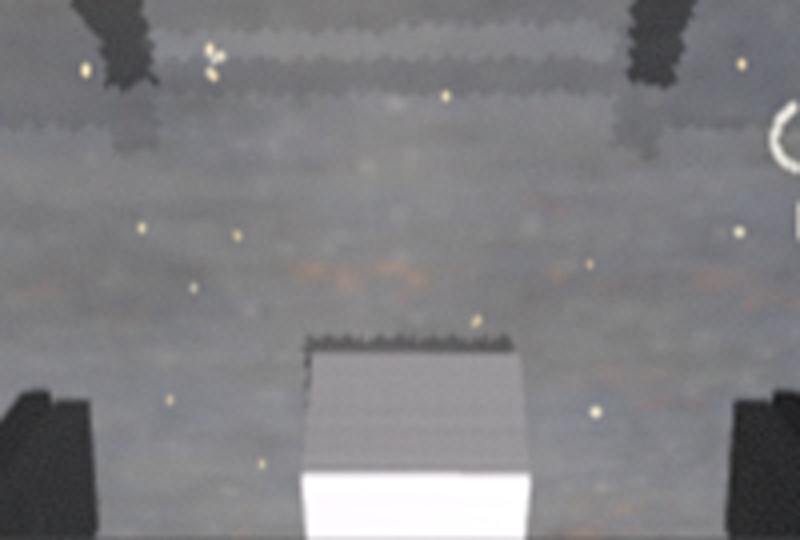

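```bash
python3 - <<'E'
from h import *
cm=cam("wrist")
a=p2w(cm,255.5,268.2,34);b=p2w(cm,312.5,268.2,34);d=(b-a)/np.linalg.norm(b-a);h=np.array([-d[1],d[0],0])
print(a,b,np.linalg.norm(b-a),np.degrees(np.arctan2(d[1],d[0])),"c",(a+b)/2-12*h)
E
python3 -m crank '[[[0,0,-0.02],[0,0.15,0]],[[0,0,0],[0,0.15,0]],[[0,0,0],[0,0.15,0]],[[-0.03,0,0],[0,0,0]],[[-0.03,0,0],[0,0,0]],[[0,0,0],[0,0,0]],[[0,0,0],[0,0,0]]]'
python3 - <<'E'
from h import *
s=get_obs();m=R.from_quat(s["tcp_rot"]).as_matrix();print(m.round(3),s["tcp_pos"],np.degrees(np.arctan2(m[1,1],m[0,1])))
E
```

```text
[ 463.01396039 -408.56610751   34.        ] [ 502.55174897 -432.00807232   34.        ] 45.96479565860868 -30.66371239326223 c [ 476.66287582 -430.60919526   34.        ]
time_s: 28.2
tcp_pos: [490.8, -407.7, 104.0]
tcp_rot: [0.871, 0.491, -0.005, 0.001]
force: [0.8, 0.1, -0.0]
grip_width: 87.0
grasp_force: 0.0
[[ 0.518  0.855 -0.007]
 [ 0.855 -0.518 -0.005]
 [-0.008 -0.004 -1.   ]] [ 490.76988254 -407.7080414   103.98792959] -31.195404675446465
```

```bash
python3 -m crank '[[[-0.022,0,0.03],[0,0,0]],[[0,0,0],[0,0.12,0]],[[0,0,0],[0,0.12,0]],[[0,0,0],[0,0.12,0]],[[0,0,0],[0,0.12,0]],[[0,0,0],[0,0.12,0]],[[0,0,0],[0,0,0]],[[0,0,0],[0,0,0]]]'
python3 -m crank '[[[0,0,0],[0,0,0]],[[0,0,0],[0,0,0]]]'
python3 - <<'E'
from h import *
s=get_obs();print(s["joint_pos"].round(2),s["tcp_pos"]);print(intool([476.7,-430.6,17])+[0,0,9])
E
```

```text
time_s: 29.0
tcp_pos: [479.9, -426.2, 73.9]
tcp_rot: [0.833, 0.47, 0.253, -0.145]
force: [1.3, 0.4, 0.1]
grip_width: 87.0
grasp_force: 0.0
time_s: 29.2
tcp_pos: [481.5, -425.2, 75.9]
tcp_rot: [0.832, 0.471, 0.254, -0.144]
force: [-0.4, 0.6, -0.0]
grip_width: 87.3
grasp_force: 0.0
[ 0.55  0.68  0.58  1.53 -0.85  1.47  0.83] [ 481.45506583 -425.16236284   75.91714531]
[-38.75598176  -1.25437364  53.94228505]
```

```bash
python3 -m crank '[[[-0.020,-0.001,0.027],[0,0,0]],[[-0.019,0,0.027],[0,0,0]],[[0,0,0],[0,0,0]],[[0,0,0],[0,0,0]]]'
python3 -m crank '[[[0,0,0],[0,0,0]],[[0,0,0],[0,0,0]],[[0,0,0],[0,0,0]],[[0,0,0],[0,0,0]],[[0,0,0],[0,0,0]],[[0,0,0],[0,0,0]],[[0,0,0],[0,0,0]]]' 1
python3 -m crank '[[[0.015,0,-0.03],[0,0,0]],[[0,0,-0.02],[0,0,0]],[[0,0,0],[0,-0.14,0]],[[0,0,0],[0,-0.14,0]],[[0,0,0],[0,-0.14,0]],[[0,0,0],[0,-0.14,0]],[[0,0,0],[0,-0.14,0]],[[0,0,0],[0,-0.14,0]]]'
python3 -m crank '[[[0,0,0],[0,-0.15,0]],[[0,0,0],[0,-0.15,0]],[[0,0,0],[0,-0.15,0]],[[0,0,0],[0,-0.15,0]],[[0,0,0],[0,0,0]],[[0,0,0],[0,0,0]],[[0,0,0],[0,0,0]]]'
python3 - <<'E'
from h import *
s=get_obs();m=R.from_quat(s["tcp_rot"]).as_matrix();print(m.round(3),s["joint_pos"].round(2),s["tcp_pos"])
p=s["tcp_pos"];print(intool([p[0],p[1],10.5]))
E
```

```text
time_s: 29.6
tcp_pos: [478.2, -427.3, 8.9]
tcp_rot: [0.833, 0.47, 0.254, -0.144]
force: [-0.3, 0.6, -0.7]
grip_width: 87.2
grasp_force: 0.0
time_s: 30.3
tcp_pos: [477.3, -428.4, 8.7]
tcp_rot: [0.833, 0.469, 0.254, -0.144]
force: [-0.3, -1.2, 0.6]
grip_width: 45.6
grasp_force: 30.0
time_s: 31.1
tcp_pos: [470.1, -441.8, 59.8]
tcp_rot: [0.864, 0.487, -0.109, 0.062]
force: [-0.2, -0.4, -1.8]
grip_width: 45.6
grasp_force: 30.0
time_s: 31.8
tcp_pos: [468.0, -443.4, 60.4]
tcp_rot: [0.796, 0.446, -0.357, 0.201]
force: [-0.4, -0.2, 0.4]
grip_width: 45.9
grasp_force: 30.0
[[ 0.347  0.854 -0.388]
 [ 0.567 -0.521 -0.638]
 [-0.747  0.001 -0.665]] [-0.5   0.97  1.11  1.75 -0.    0.96 -0.13] [ 468.01031847 -443.40083865   60.35845089]
[37.2244656  -0.05241783 33.16928607]
```

```bash
python3 -m crank '[[[0.02,0,0.018],[0,0,0]],[[0.017,0,0.015],[0,0,0]],[[0,0,0],[0,0,0]],[[0,0,0],[0,0,0]]]'
python3 -m crank '[[[0,0,0],[0,0,0]],[[0,0,0],[0,0,0]],[[0,0,0],[0,0,0]],[[0,0,0],[0,0,0]],[[0,0,0],[0,0,0]]]' -1
python3 -m crank '[[[0,0,-0.03],[0,0,0]],[[0,0,-0.04],[0,0,0]],[[0,0,-0.04],[0,0.1,0]],[[0,0,0],[0,0.15,0]],[[0,0,0],[0,0.15,0]],[[0,0,0],[0,0,0]],[[0,0,0],[0,0,0]],[[0,0,0],[0,0,0]]]'
python3 - <<'E'
from h import *
s=get_obs();print(s["tcp_pos"])
cm,im=snap("wrist","w12.png",4,(180,195,200,135))
for d in vision.silhouettes("wrist","mould_1"): print(round(d["confidence"],2),d["extent"])
print(w2p(cm,[472,-437,24]))
E
```

```text
time_s: 32.2
tcp_pos: [468.4, -442.6, 9.3]
tcp_rot: [0.795, 0.447, -0.357, 0.201]
force: [0.0, -0.6, -1.1]
grip_width: 45.6
grasp_force: 30.0
time_s: 32.7
tcp_pos: [469.2, -441.7, 8.9]
tcp_rot: [0.794, 0.448, -0.358, 0.201]
force: [0.3, 0.4, 0.3]
grip_width: 77.6
grasp_force: 0.0
time_s: 33.5
tcp_pos: [512.2, -370.4, 80.8]
tcp_rot: [0.849, 0.479, -0.194, 0.108]
force: [-0.6, -0.1, -0.2]
grip_width: 87.0
grasp_force: 0.0
[ 512.17097607 -370.35306124   80.84232903]
0.83 [253.7, 239.1, 59.3, 49.3]
0.72 [301.8, 328.6, 44.9, 20.3]
0.45 [456.9, 0.8, 25.3, 5.9]
[284.5506607  272.26749345]
```

View pics/w12.png

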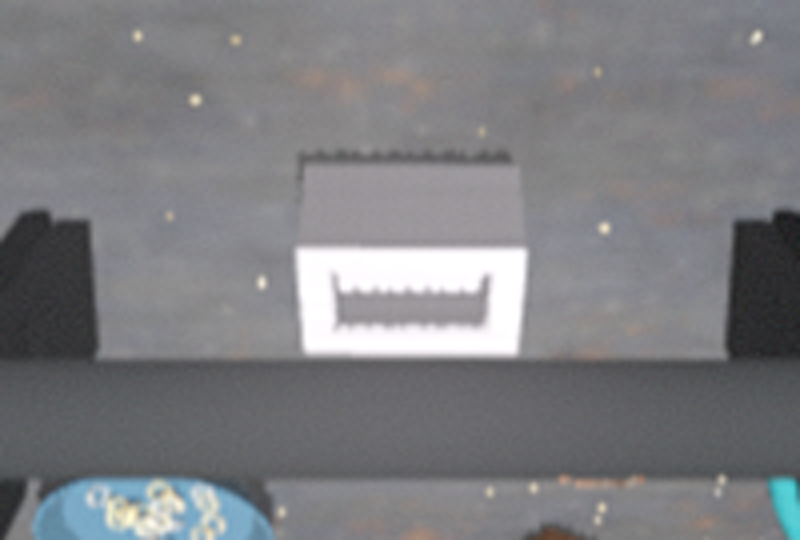

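A is mould_1, and its long cavity now faces up. Now a vertical side grip, as with mould_2.

```bash
python3 - <<'E'
from h import *
cm=cam("wrist")
a=p2w(cm,253.7,256.8,24);b=p2w(cm,311.8,256.8,24);d=(b-a)/np.linalg.norm(b-a);h=np.array([-d[1],d[0],0])
print(np.linalg.norm(b-a),np.degrees(np.arctan2(d[1],d[0])),"c",(a+b)/2-17*h)
E
python3 -m crank '[[[0,0,-0.03],[0,0.15,0]],[[0,0,0],[0,0.15,0]],[[0,0,0],[0,0.134,0]],[[0,0,0],[0,0,0.143]],[[0,0,0],[0,0,0.143]],[[0,0,0],[0,0,0.143]],[[0,0,0],[0,0,0.143]],[[0,0,0],[0,0,0.143]]]'
python3 -m crank '[[[0,0,0],[0,0,0.143]],[[0,0,0],[0,0,0.143]],[[0,0,0],[0,0,0.143]],[[0,0,0],[0,0,0.143]],[[0,0,0],[0,0,0.143]],[[0,0,0],[0,0,0.14]],[[0,0,0],[0,0,0]],[[0,0,0],[0,0,0]]]'
python3 - <<'E'
from h import *
s=get_obs();m=R.from_quat(s["tcp_rot"]).as_matrix();print(m.round(3),s["joint_pos"].round(2),s["tcp_pos"],np.degrees(np.arctan2(m[1,1],m[0,1])))
E
```

```text
46.39077834229508 -30.687551449430234 c [ 472.58170995 -433.44311717   24.        ]
time_s: 34.4
tcp_pos: [519.0, -359.2, 107.6]
tcp_rot: [0.988, 0.153, -0.006, 0.005]
force: [-0.5, -0.1, -0.4]
grip_width: 86.8
grasp_force: 0.0
time_s: 35.2
tcp_pos: [518.8, -359.6, 107.9]
tcp_rot: [0.964, -0.266, -0.004, 0.007]
force: [-0.1, 0.1, 0.4]
grip_width: 86.8
grasp_force: 0.0
[[ 0.859 -0.512 -0.011]
 [-0.512 -0.859 -0.011]
 [-0.003  0.015 -1.   ]] [-0.32  0.71  1.24  1.69 -0.69  1.26 -1.04] [ 518.84376544 -359.6005371   107.94728913] -120.823708904702
```

```bash
python3 -m crank '[[[-0.002,0.044,0],[0.015,0,0]],[[0,0.043,0],[0,0,0]],[[0,0,0.04],[0,0,0]],[[0,0,0],[0,0,0]],[[0,0,0],[0,0,0]]]'
python3 - <<'E'
from h import *
s=get_obs();print(s["tcp_pos"]);print(intool([472.6,-433.4,12]))
E
```

```text
time_s: 35.7
tcp_pos: [472.2, -432.8, 69.1]
tcp_rot: [0.964, -0.267, -0.001, -0.001]
force: [0.5, -0.1, 0.7]
grip_width: 86.8
grasp_force: 0.0
[ 472.24669543 -432.76080696   69.08058164]
[ 0.81353984  0.47530061 57.07747747]
```

```bash
python3 -m crank '[[[0.001,0,0.03],[0,0,0]],[[0,0,0.027],[0,0,0]],[[0,0,0],[0,0,0]],[[0,0,0],[0,0,0]]]'
python3 -m crank '[[[0,0,0],[0,0,0]],[[0,0,0],[0,0,0]],[[0,0,0],[0,0,0]],[[0,0,0],[0,0,0]],[[0,0,0],[0,0,0]],[[0,0,0],[0,0,0]],[[0,0,0],[0,0,0]],[[0,0,0],[0,0,0]]]' 1
python3 -m crank '[[[0,0,-0.03],[0,0,0]],[[0,0,-0.05],[0,0,0]],[[0,0,-0.05],[0,0,-0.12]],[[0,0,-0.05],[0,0,-0.12]],[[0,0,-0.03],[0,0,-0.12]],[[0,0,0],[0,0,-0.124]],[[0,0,0],[0,0,0]]]'
python3 -m crank '[[[0.04,-0.03,0],[0,0,0]],[[0.03,-0.04,0],[0,0,0]],[[0,-0.05,0],[0,0,0]],[[0,-0.05,0],[0,0,0]],[[0,-0.05,0],[0,0,0]],[[0,-0.05,0],[0,0,0]],[[0,-0.05,0],[0,0,0]],[[0,-0.05,0],[0,0,0]]]'
python3 -m crank '[[[0,-0.034,0],[0,0,0]],[[0,0,0],[0,0,0]],[[0,0,0.05],[0,0,0]],[[0,0,0.04],[0,0,0]],[[0,0,0],[0,0,0]],[[0,0,0],[0,0,0]],[[0,0,0],[0,0,0]]]'
python3 - <<'E'
from h import *
s=get_obs();m=R.from_quat(s["tcp_rot"]).as_matrix();print(m.round(3),s["joint_pos"].round(2));print(s["tcp_pos"]);print(intool([578.7,-31.5,22]))
cm,im=snap("wrist","w13.png",4,(190,60,200,150))
E
```

```text
time_s: 36.1
tcp_pos: [473.8, -433.9, 13.7]
tcp_rot: [0.964, -0.267, -0.0, -0.001]
force: [-0.7, -0.6, 1.0]
grip_width: 87.0
grasp_force: 0.0
time_s: 36.9
tcp_pos: [472.8, -434.0, 12.2]
tcp_rot: [0.963, -0.268, -0.001, -0.001]
force: [0.3, 0.3, 0.1]
grip_width: 33.8
grasp_force: 30.0
time_s: 37.6
tcp_pos: [473.0, -434.7, 223.2]
tcp_rot: [1.0, -0.029, 0.001, -0.001]
force: [0.7, -0.3, -1.7]
grip_width: 33.5
grasp_force: 30.0
time_s: 38.4
tcp_pos: [563.9, -66.8, 222.0]
tcp_rot: [0.999, -0.032, -0.001, -0.001]
force: [1.9, 0.0, 0.1]
grip_width: 33.9
grasp_force: 30.0
time_s: 39.1
tcp_pos: [567.8, -36.0, 135.0]
tcp_rot: [1.0, -0.031, 0.001, -0.001]
force: [-0.2, -0.6, -0.5]
grip_width: 33.6
grasp_force: 30.0
[[ 0.998 -0.061  0.002]
 [-0.061 -0.998  0.002]
 [ 0.002 -0.002 -1.   ]] [-0.97  0.47  1.23  1.82 -0.48  1.2  -1.22]
[567.77955495 -35.99078767 135.04587646]
[ 10.45027142  -4.93982826 113.0715853 ]
```

View pics/w13.png

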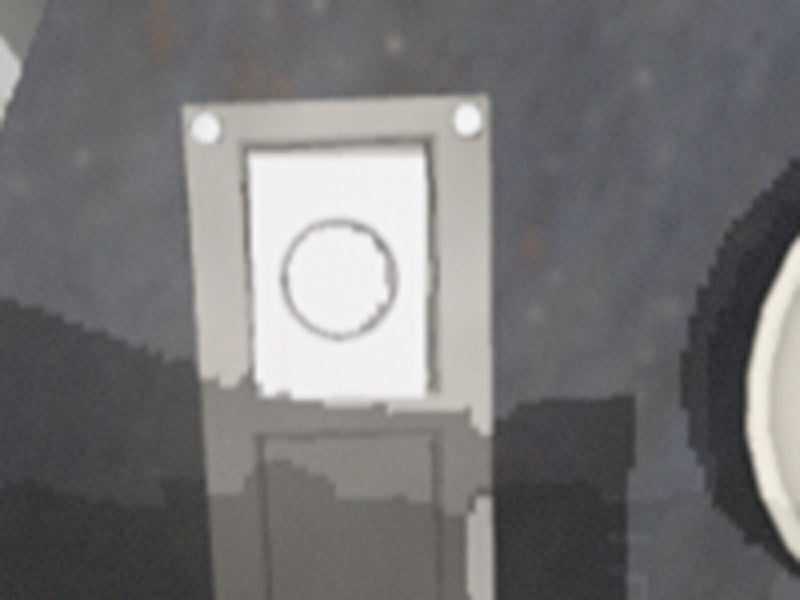

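I have used up my picture views, one over the limit in fact, so from here I'll work from numbers and the networks only.

```bash
python3 - <<'E'
from h import *
cm=cam("wrist")
a=p2w(cm,190+261/4,60+434/4,18);b=p2w(cm,190+440/4,60+432/4,18)
d=(b-a)/np.linalg.norm(b-a);h=np.array([-d[1],d[0],0])
print(np.linalg.norm(b-a),np.degrees(np.arctan2(d[1],d[0])),"c",(a+b)/2-25*h)
P=[p2w(cm,190+x/4,60+y/4,34) for x,y in [(247,152),(428,148),(428,396),(258,397)]];print(np.mean(P,0))
P=[p2w(cm,190+x/4,60+y/4,18) for x,y in [(183,104),(488,96)]];print(P)
E
```

```text
38.743130483344565 -92.7909401889174 c [579.26672223 -31.87645559  18.        ]
[637.31069166 -33.47658137  34.        ]
[array([672.58109805,  -3.55045751,  18.        ]), array([670.36483759, -65.17104663,  18.        ])]
```

```bash
python3 -m crank '[[[0.011,-0.005,0.03],[0,0,-0.012]],[[0,0,0.03],[0,0,0]],[[0,0,0.02],[0,0,0]],[[0,0,0],[0,0,0]],[[0,0,0],[0,0,0]],[[0,0,0],[0,0,0]]]'
python3 - <<'E'
from h import *
s=get_obs();print(s["tcp_pos"],s["joint_vel"].round(2));print(intool([579.1,-31.7,22.2]))
E
```

```text
time_s: 39.75
tcp_pos: [579.2, -30.8, 55.0]
tcp_rot: [1.0, -0.024, 0.001, -0.001]
force: [-0.1, -0.7, 0.1]
grip_width: 33.7
grasp_force: 30.0
[579.24340379 -30.78934487  55.02858799] [-0. -0. -0.  0. -0. -0.  0.]
[-0.16487756  0.99673189 32.82598647]
```

```bash
python3 -m crank '[[[0,0.001,0.014],[0,0,0]],[[0,0,0.012],[0,0,0]],[[0,0,0],[0,0,0]],[[0,0,0],[0,0,0]]]'
python3 -m crank '[[[0,0,0.004],[0,0,0]],[[0,0,0],[0,0,0]],[[0,0,0.002],[0,0,0]],[[0,0,0],[0,0,0]],[[0,0,0],[0,0,0]]]'
```

```text
time_s: 40.15
tcp_pos: [577.9, -31.6, 26.8]
tcp_rot: [1.0, -0.024, -0.0, -0.001]
force: [0.9, -0.1, -1.3]
grip_width: 33.6
grasp_force: 30.0
time_s: 40.65
tcp_pos: [578.0, -31.6, 22.2]
tcp_rot: [1.0, -0.024, -0.0, -0.002]
force: [-3.8, 1.9, 12.8]
grip_width: 33.6
grasp_force: 30.0
```

mould_1 bottomed out in the middle pocket. I'll release it and lift away, check both moulds numerically, then test the pour tilt over the dish while empty.

```bash
python3 -m crank '[[[0,0,0],[0,0,0]],[[0,0,0],[0,0,0]],[[0,0,0],[0,0,0]],[[0,0,0],[0,0,0]],[[0,0,0],[0,0,0]]]' -1
python3 -m crank '[[[0,0,-0.03],[0,0,0]],[[0,0,-0.05],[0,0,0]],[[-0.03,0,-0.05],[0,0,0]],[[-0.03,0,-0.05],[0,0,0]],[[0,0,0],[0,0,0]],[[0,0,0],[0,0,0]],[[0,0,0],[0,0,0]],[[0,0,0],[0,0,0]]]'
python3 - <<'E'
from h import *
cm=cam("wrist");im=vision.get_image("wrist")
for d in vision.silhouettes("wrist","mould_1"):
    c,sz,a=cv2.minAreaRect(np.argwhere(d["mask"])[:,::-1].astype(np.float32))
    Q=np.array([p2w(cm,*p,34) for p in cv2.boxPoints((c,sz,a))]);print(round(d["confidence"],2),d["extent"],im[d["mask"]].mean(0).round(),Q.mean(0).round(1),np.linalg.norm(Q[0]-Q[1]).round(1),np.linalg.norm(Q[2]-Q[1]).round(1))
for d in vision.silhouettes("wrist","melting_dish"):
    (c,sz,a)=cv2.fitEllipse(max(cv2.findContours(d["mask"].astype(np.uint8),0,1)[0],key=len)); print("dish",c,sz,p2w(cm,*c,30).round(1),d["extent"])
t=cam("top");im=vision.get_image("top")
for d in vision.silhouettes("top","mould_1"):
    c=np.argwhere(d["mask"])[:,::-1].mean(0);print(round(d["confidence"],2),p2w(t,*c,24).round(),im[d["mask"]].mean(0).round())
E
python3 -m crank '[[[0.05,0.04,0],[0,0,-0.15]],[[0.03,0.04,0],[0,0,-0.15]],[[0,0,0],[0,0,-0.15]],[[0,0,0],[0,0,-0.15]],[[0,0,0],[0,0,-0.15]],[[0,0,0],[0,0,-0.15]],[[0,0,0],[0,0,-0.15]],[[0,0,0],[0,0,-0.15]]]'
python3 -m crank '[[[0,0,0],[0,0,-0.15]],[[0,0,0],[0,0,0]],[[0,0,0],[0,0,0]]]'
python3 - <<'E'
from h import *
s=get_obs();m=R.from_quat(s["tcp_rot"]).as_matrix();print(s["joint_pos"].round(2),s["tcp_pos"],np.degrees(np.arctan2(m[1,1],m[0,1])),intool([609,-170,180]))
E
```

```text
time_s: 41.15
tcp_pos: [577.8, -31.5, 21.0]
tcp_rot: [1.0, -0.024, -0.0, -0.001]
force: [0.9, -0.7, -1.2]
grip_width: 65.8
grasp_force: 0.0
time_s: 41.95
tcp_pos: [526.3, -30.0, 185.8]
tcp_rot: [1.0, -0.024, -0.001, -0.0]
force: [-0.0, -0.3, -0.6]
grip_width: 86.8
grasp_force: 0.0
0.93 [519.2, 27.2, 40.0, 44.2] [ 36.  67. 104.] [ 650.8 -262.5   34. ] 33.8 37.8
0.87 [260.0, 121.3, 39.3, 57.2] [211. 209. 212.] [576.  -29.1  34. ] 32.8 47.0
0.56 [259.5, 49.8, 40.5, 58.5] [229. 229. 230.] [636.2 -32.6  34. ] 33.6 47.0
dish (430.0865478515625, 102.88692474365234) (114.88377380371094, 131.4738311767578) [ 610.7 -171.4   30. ] [370.7, 38.3, 120.6, 126.2]
0.9 [ 652. -292.   24.] [ 61.  95. 151.]
0.89 [ 433. -593.   24.] [ 57.  90. 143.]
0.8 [ 718. -402.   24.] [ 82. 232. 234.]
0.58 [638. -33.  24.] [229. 222. 224.]
time_s: 43.0
tcp_pos: [573.2, -77.3, 189.0]
tcp_rot: [0.863, 0.505, 0.0, 0.002]
force: [-0.0, 1.0, -0.4]
grip_width: 86.9
grasp_force: 0.0
time_s: 43.3
tcp_pos: [573.2, -77.2, 189.2]
tcp_rot: [0.826, 0.564, 0.0, 0.001]
force: [0.0, -0.2, -0.1]
grip_width: 86.8
grasp_force: 0.0
[-0.72  0.29  0.94  1.73 -0.24  1.25 -0.1 ] [573.18065025 -77.18081953 189.21040756] -21.394698538029836 [-73.34435291  67.18523497   9.48724331]
```

```bash
python3 -m crank '[[[-0.037,0.034,0.03],[0,0,0]],[[-0.036,0.033,0.03],[0,0,0]],[[0,0,0],[0,-0.14,0]],[[0,0,0],[0,-0.14,0]],[[0,0,0],[0,-0.14,0]],[[0,0,0],[0,-0.14,0]],[[0,0,0],[0,-0.14,0]],[[0,0,0],[0,-0.14,0]]]'
python3 -m crank '[[[0,0,0],[0,-0.14,0]],[[0,0,0],[0,-0.14,0]],[[0,0,0],[0,-0.13,0]],[[0,0,0],[0,0,0]],[[0,0,0],[0,0,0]]]'
python3 - <<'E'
from h import *
s=get_obs();m=R.from_quat(s["tcp_rot"]).as_matrix();print(m.round(2).tolist(),s["joint_pos"].round(2),s["tcp_pos"],np.degrees(np.arctan2(m[1,1],m[0,1])))
E
```

```text
time_s: 44.1
tcp_pos: [605.8, -155.3, 138.4]
tcp_rot: [0.753, 0.514, -0.337, 0.235]
force: [0.9, -0.6, -0.0]
grip_width: 87.0
grasp_force: 0.0
time_s: 44.6
tcp_pos: [604.8, -156.7, 137.8]
tcp_rot: [0.669, 0.457, -0.482, 0.333]
force: [-0.6, -0.0, 1.0]
grip_width: 87.4
grasp_force: 0.0
[[0.12, 0.93, -0.34], [0.29, -0.36, -0.89], [-0.95, 0.01, -0.31]] [-0.9   1.17  1.05  1.45  0.2   1.47 -0.42] [ 604.75115582 -156.69542727  137.75363234] -21.114287768991268
```

```bash
python3 -m crank '[[[0,0,-0.02],[0,0.14,0]],[[0,0,-0.03],[0,0.14,0]],[[0,0,-0.03],[0,0.14,0]],[[0,0,-0.03],[0,0.14,0]],[[0,0,-0.03],[0,0.14,0]],[[0,0,0],[0,0.14,0]],[[0,0,0],[0,0.14,0]],[[0,0,0],[0,0.14,0]]]'
python3 -m crank '[[[0,0,0],[0,0.136,0]],[[0,0,0],[0,0,0.15]],[[0,0,0],[0,0,0.15]],[[0,0,0],[0,0,0]],[[0,0,0],[0,0,0]]]'
python3 - <<'E'
from h import *
s=get_obs();m=R.from_quat(s["tcp_rot"]).as_matrix();print(s["joint_pos"].round(2),s["tcp_pos"],np.degrees(np.arctan2(m[1,1],m[0,1])),intool([400,-330,200]))
t=cam("top");im=vision.get_image("top")
for d in vision.silhouettes("top","cup"):
    (c,sz,a)=cv2.fitEllipse(max(cv2.findContours(d["mask"].astype(np.uint8),0,1)[0],key=len));print(d["confidence"],d["extent"],c,sz,p2w(t,*c,55))
E
```

```text
time_s: 45.4
tcp_pos: [645.2, -54.3, 222.5]
tcp_rot: [0.825, 0.562, -0.046, 0.037]
force: [-0.0, -0.2, -0.8]
grip_width: 86.7
grasp_force: 0.0
time_s: 45.9
tcp_pos: [644.6, -53.4, 219.7]
tcp_rot: [0.9, 0.437, 0.005, -0.001]
force: [0.6, 0.7, 0.3]
grip_width: 87.0
grasp_force: 0.0
[-0.71  0.47  1.01  1.52 -0.41  1.37 -0.33] [644.58994151 -53.35642434 219.72341301] -38.199721740851025 [-368.82976688  -21.19444682   16.13440262]
0.97 [248.9, 268.6, 31.7, 29.6] (264.7335205078125, 284.43463134765625) (31.234933853149414, 31.608369827270508) [ 373.76716624 -288.17645548   55.        ]
```

```bash
python3 -m crank '[[[-0.05,-0.003,0],[0,0,0]],[[-0.05,-0.003,0],[0,0,0]],[[-0.05,-0.003,0],[0,0,0]],[[-0.05,-0.003,0],[0,0,0]],[[-0.05,-0.003,0],[0,0,0]],[[-0.05,-0.003,0],[0,0,0]],[[-0.05,-0.003,0],[0,0,0]],[[-0.02,0,0],[0,0,0]]]'
python3 -m crank '[[[0,0,0],[0,0,0]],[[0,0,0],[0,0,0]],[[0,0,0],[0,0,0]]]'
python3 - <<'E'
from h import *
s=get_obs();m=R.from_quat(s["tcp_rot"]).as_matrix();print(m.round(3).tolist(),s["joint_pos"].round(2),s["tcp_pos"],np.degrees(np.arctan2(m[1,1],m[0,1])))
cm=cam("wrist");im=vision.get_image("wrist");print(w2p(cm,[374,-288,62]))
for d in vision.silhouettes("wrist","cup"):
    C=max(cv2.findContours(d["mask"].astype(np.uint8),0,1)[0],key=len);print(d["confidence"],d["extent"],len(C))
    # fit circle r=33.5 at z=62 / foot: min over (x,y) of the silhouette mismatch
    from scipy.optimize import minimize
    th=np.linspace(0,2*np.pi,60)
    def hull(x,y):
        P=[w2p(cm,[x+r*np.cos(a),y+r*np.sin(a),z]) for r,z in((33.5,62),(33.5,34),(24.5,0)) for a in th]
        M=np.zeros((420,560),np.uint8);cv2.fillConvexPoly(M,cv2.convexHull(np.float32(P)).round().astype(np.int32),1);return M>0
    f=lambda p:(hull(*p)^d["mask"]).sum()
    r=minimize(f,[374,-288],method="Nelder-Mead",options={"initial_simplex":[[374,-288],[380,-288],[374,-282]]});print(r.x,r.fun,d["mask"].sum())
E
```

```text
time_s: 46.8
tcp_pos: [395.4, -332.8, 215.9]
tcp_rot: [0.901, 0.435, 0.004, -0.001]
force: [1.1, 0.5, 0.1]
grip_width: 86.9
grasp_force: 0.0
time_s: 47.1
tcp_pos: [400.4, -327.9, 215.6]
tcp_rot: [0.899, 0.437, 0.003, -0.001]
force: [0.0, -0.5, 0.4]
grip_width: 87.0
grasp_force: 0.0
[[0.617, 0.787, 0.005], [0.787, -0.617, 0.004], [0.006, 0.001, -1.0]] [-0.56  0.1   1.25  1.84 -0.1   1.27  0.06] [ 400.41397865 -327.86099328  215.61695502] -38.130544579565054
[238.34439575 186.19130716]
0.9 [203.3, 151.7, 70.0, 67.1] 196
[ 373.43750197 -288.55686843] 577.0 3261
```

```bash
python3 -m crank '[[[-0.018,-0.023,0.04],[0,0,0]],[[-0.019,-0.022,0.04],[0,0.12,0]],[[0,0,0],[0,0.14,0]],[[0,0,0],[0,0.15,0]],[[0,0,0],[0,0.15,0]],[[0,0,0],[0,0.15,0]],[[0,0,0],[0,0.15,0]],[[0,0,0],[0,0.14,0]]]'
python3 -m crank '[[[0,0,0],[0,0,0]],[[0,0,0],[0,0,0]],[[0,0,0],[0,0,0]]]'
python3 - <<'E'
from h import *
s=get_obs();m=R.from_quat(s["tcp_rot"]).as_matrix();print(m.round(3).tolist(),s["joint_pos"].round(2),s["tcp_pos"])
print(intool([373.5,-288.5,48])+[0,0,19])
E
```

```text
time_s: 48.0
tcp_pos: [342.1, -326.0, 138.5]
tcp_rot: [0.819, 0.396, 0.37, -0.189]
force: [-0.2, 0.5, -0.6]
grip_width: 87.4
grasp_force: 0.0
time_s: 48.3
tcp_pos: [342.5, -325.1, 138.8]
tcp_rot: [0.82, 0.397, 0.366, -0.188]
force: [-0.0, 0.4, 0.8]
grip_width: 86.8
grasp_force: 0.0
[[0.417, 0.789, 0.451], [0.514, -0.614, 0.599], [0.75, -0.018, -0.661]] [ 0.45  0.55  0.93  1.9  -0.97  1.7   1.07] [ 342.46539041 -325.06745531  138.82546116]
[-36.38098573   3.63550461 114.98331709]
```

```bash
python3 -m crank '[[[0,0,0],[-0.018,0.08,0]],[[0,0,0],[0,0.08,0]],[[0,0,0],[0,0,0]],[[0,0,0],[0,0,0]]]'
python3 - <<'E'
from h import *
s=get_obs();m=R.from_quat(s["tcp_rot"]).as_matrix();print(m.round(3).tolist(),s["joint_pos"].round(2),s["tcp_pos"])
print(intool([373.5,-288.5,48])+[0,0,19])
E
```

```text
time_s: 48.7
tcp_pos: [342.3, -325.1, 138.8]
tcp_rot: [0.79, 0.378, 0.434, -0.211]
force: [-0.4, -0.2, 1.1]
grip_width: 87.4
grasp_force: 0.0
[[0.339, 0.78, 0.526], [0.414, -0.625, 0.662], [0.845, -0.007, -0.535]] [ 0.58  0.64  0.85  1.88 -1.05  1.82  1.15] [ 342.2593461  -325.12156405  138.84006132]
[-51.0462516    2.06834954 108.21343104]
```

```bash
python3 -m crank '[[[-0.026,0.002,0],[0,0,0]],[[-0.025,0,0],[0,0,0]],[[0,0,0.03],[0,0,0]],[[0,0,0.03],[0,0,0]],[[0,0,0],[0,0,0]],[[0,0,0],[0,0,0]]]'
python3 - <<'E'
from h import *
s=get_obs();m=R.from_quat(s["tcp_rot"]).as_matrix();print(m.round(3).tolist(),s["joint_pos"].round(2),s["tcp_pos"])
print(intool([373.5,-288.5,48])+[0,0,19])
vision.get_image("top");t=cam("top")
for d in vision.silhouettes("top","cup"):print(d["confidence"],d["extent"])
E
```

```text
time_s: 49.3
tcp_pos: [358.4, -307.5, 64.2]
tcp_rot: [0.79, 0.378, 0.434, -0.211]
force: [-0.7, 0.2, -0.5]
grip_width: 87.1
grasp_force: 0.0
[[0.337, 0.781, 0.526], [0.414, -0.625, 0.662], [0.846, -0.006, -0.534]] [ 0.59  0.74  0.78  1.93 -1.12  1.74  1.25] [ 358.39609002 -307.49739723   64.18511432]
[-7.40072427e-01  1.87117530e-02  4.81622884e+01]
0.72 [246.2, 269.6, 36.1, 30.4]
```

```bash
python3 -m crank '[[[-0.001,0,0.025],[0,0,0]],[[0,0,0.023],[0,0,0]],[[0,0,0],[0,0,0]],[[0,0,0],[0,0,0]]]'
python3 -m crank '[[[0,0,0],[0,0,0]],[[0,0,0],[0,0,0]],[[0,0,0],[0,0,0]],[[0,0,0],[0,0,0]],[[0,0,0],[0,0,0]],[[0,0,0],[0,0,0]]]' 1
python3 -m crank '[[[0.02,0,-0.012],[0,0,0]],[[0.04,0,-0.025],[0,0,0]],[[0.04,0,-0.025],[0,0,0]],[[0,0,0],[0,0,0]],[[0,0,0],[0,0,0]]]'
python3 - <<'E'
from h import *
s=get_obs();m=R.from_quat(s["tcp_rot"]).as_matrix();print(m.round(3).tolist(),s["joint_pos"].round(2),s["tcp_pos"],s["force"])
E
```

```text
time_s: 49.8
tcp_pos: [382.2, -277.6, 37.5]
tcp_rot: [0.79, 0.377, 0.435, -0.211]
force: [-1.0, -0.6, 0.1]
grip_width: 87.1
grasp_force: 0.0
time_s: 50.4
tcp_pos: [382.4, -277.7, 37.4]
tcp_rot: [0.79, 0.376, 0.435, -0.211]
force: [-0.6, -3.8, 5.4]
grip_width: 69.7
grasp_force: 30.0
time_s: 50.9
tcp_pos: [383.5, -276.7, 154.8]
tcp_rot: [0.79, 0.377, 0.435, -0.211]
force: [-0.1, -0.9, -2.5]
grip_width: 70.3
grasp_force: 30.0
[[0.338, 0.779, 0.528], [0.412, -0.627, 0.661], [0.846, -0.006, -0.533]] [ 0.45  0.54  0.85  1.96 -1.08  1.75  1.07] [ 383.50769611 -276.73414278  154.78134151] [-0.10638055 -0.88917297 -2.50342715]
```

```bash
python3 -m crank '[[[0.034,0,-0.021],[0,0,0]],[[0.034,0,-0.021],[0,0,0]],[[0.02,0.024,0.031],[0,0,0]],[[0.02,0.024,0.031],[0,0,0]],[[0.02,0.024,0.031],[0,0,0]],[[0.02,0.024,0.031],[0,0,0]],[[0.02,0.024,0.031],[0,0,0]],[[0,0,0],[0,0,0]]]'
python3 -m crank '[[[0,0,0],[0.127,0,-0.08]],[[0,0,0],[0.127,0,-0.08]],[[0,0,0],[0,-0.1,0]],[[0,0,0],[0,-0.15,0]],[[0,0,0],[0,-0.15,0]],[[0,0,0],[0,-0.15,0]],[[0,0,0],[0,-0.15,0]],[[0,0,0],[0,-0.15,0]]]'
python3 -m crank '[[[0,0,0],[0,0,0]],[[0,0,0],[0,0,0]],[[0,0,0],[0,0,0]]]'
python3 - <<'E'
from h import *
s=get_obs();m=R.from_quat(s["tcp_rot"]).as_matrix();print(m.round(3).tolist(),s["joint_pos"].round(2),s["tcp_pos"],s["force"])
print(intool([595.3,-207.2,82]),np.degrees(np.arctan2(m[1,1],m[0,1])))
E
```

```text
time_s: 51.7
tcp_pos: [597.4, -202.7, 233.1]
tcp_rot: [0.789, 0.379, 0.434, -0.215]
force: [-0.5, 2.3, -2.3]
grip_width: 69.9
grasp_force: 30.0
time_s: 52.5
tcp_pos: [593.1, -208.8, 234.7]
tcp_rot: [0.825, 0.56, 0.062, -0.047]
force: [0.3, 2.0, -2.7]
grip_width: 70.0
grasp_force: 30.0
time_s: 52.8
tcp_pos: [592.4, -209.1, 234.2]
tcp_rot: [0.825, 0.559, 0.064, -0.049]
force: [-0.5, -0.6, -1.8]
grip_width: 70.3
grasp_force: 30.0
[[0.367, 0.929, 0.051], [0.916, -0.371, 0.153], [0.161, -0.009, -0.987]] [-0.37  0.43  1.    1.54 -0.52  1.43  0.3 ] [ 592.36589093 -209.06500959  234.23009612] [-0.52022988 -0.63634927 -1.80812416]
[-21.76438168   3.45227578 150.6667943 ] -21.75185136006462
```

```bash
python3 -m crank '[[[-0.006,0.001,0.038],[0,0,0]],[[-0.006,0.001,0.038],[0,0,0]],[[-0.005,0.001,0.038],[0,0,0]],[[-0.005,0,0.037],[0,0,0]],[[0,0,0],[0,-0.1,0]],[[0,0,0],[0,-0.1,0]],[[0,0,0],[0,-0.1,0]],[[0,0,0],[0,0,0]]]'
python3 - <<'E'
from h import *
s=get_obs();m=R.from_quat(s["tcp_rot"]).as_matrix();print(m.round(3).tolist(),s["joint_pos"].round(2),s["tcp_pos"],s["force"])
print(intool([595.3,-207.2,82]))
E
```

```text
time_s: 53.6
tcp_pos: [596.8, -204.2, 81.3]
tcp_rot: [0.824, 0.562, -0.06, 0.035]
force: [0.9, 0.7, -2.3]
grip_width: 70.1
grasp_force: 30.0
[[0.361, 0.931, -0.06], [0.922, -0.366, -0.126], [-0.139, -0.009, -0.99]] [-0.55  0.63  1.02  1.69 -0.43  1.13  0.19] [ 596.83235959 -204.24810879   81.33743475] [ 0.94605037  0.67616508 -2.25458047]
[-3.36747025 -0.35150449 -0.19331071]
```

```bash
python3 -m crank '[[[-0.003,0,0],[0,-0.1,0]],[[0,0,0],[0,-0.1,0]],[[0,0,0],[0,-0.1,0]],[[0,0,0],[0,-0.1,0]],[[0,0,0],[0,-0.08,0]],[[0,0,0],[0,-0.08,0]],[[0,0,0],[0,-0.08,0]],[[0,0,0],[0,-0.08,0]]]'
python3 -m crank '[[[0,0,0],[0,-0.08,0]],[[0,0,0],[0,-0.08,0]],[[0,0,0],[0,-0.08,0]],[[0,0,0],[0,-0.08,0]],[[0,0,0],[0,0,0]],[[0,0,0],[0,0,0]],[[0,0,0],[0,0,0]],[[0,0,0],[0,0,0]]]'
python3 - <<'E'
from h import *
s=get_obs();m=R.from_quat(s["tcp_rot"]).as_matrix();print(m.round(3).tolist(),s["joint_pos"].round(2),s["tcp_pos"],s["force"])
for n in("top","scene"):
  t=cam(n);vision.get_image(n)
  for d in vision.silhouettes(n,"scrap_1"):
    c=np.argwhere(d["mask"])[:,::-1].mean(0);print(n,round(d["confidence"],2),d["extent"],p2w(t,*c,15).round())
E
```

```text
time_s: 54.4
tcp_pos: [593.7, -211.8, 82.7]
tcp_rot: [0.753, 0.51, -0.347, 0.229]
force: [-0.3, -1.0, -1.5]
grip_width: 70.1
grasp_force: 30.0
time_s: 55.2
tcp_pos: [594.9, -210.5, 84.6]
tcp_rot: [0.688, 0.468, -0.46, 0.309]
force: [-0.6, -0.7, -0.8]
grip_width: 70.1
grasp_force: 30.0
[[0.138, 0.928, -0.345], [0.36, -0.371, -0.856], [-0.923, -0.006, -0.385]] [-0.89  1.29  1.18  1.52 -0.01  1.32 -0.29] [ 594.85640898 -210.53757766   84.56529069] [-0.5870842  -0.72464309 -0.77369236]
```

```bash
python3 -m crank '[[[0,0,0],[0,-0.06,0]],[[0,0.003,0],[0,0,0]],[[0,-0.006,0],[0,0,0]],[[0,0.006,0],[0,0,0]],[[0,-0.006,0],[0,0,0]],[[0,0.003,0],[0,0,0]],[[0,0,0],[0,0,0]]]'
for i in 1 2 3 4; do python3 -m crank '[[[0,0,0],[0,0,0]]]' | grep force; done
python3 - <<'E'
from h import *
s=get_obs();print(s["tcp_pos"],s["joint_pos"].round(2))
cm=cam("wrist")
vision.get_image("wrist")
for t in("scrap_1","cup","melting_dish"):
  for d in vision.silhouettes("wrist",t): print(t,round(d["confidence"],2),d["extent"])
vision.get_image("scene");k=cam("scene")
for d in vision.silhouettes("scene","scrap_1"):
    c=np.argwhere(d["mask"])[:,::-1].mean(0);print("scene",round(d["confidence"],2),d["extent"],p2w(k,*c,15).round())
E
```

```text
time_s: 56.1
tcp_pos: [595.4, -209.6, 83.9]
tcp_rot: [0.673, 0.459, -0.481, 0.324]
force: [1.0, -0.7, -2.0]
grip_width: 70.1
grasp_force: 30.0
force: [-0.4, -0.8, -1.0]
grasp_force: 30.0
force: [0.2, -0.7, -0.4]
grasp_force: 30.0
force: [0.3, -0.1, -1.1]
grasp_force: 30.0
force: [-0.6, 0.7, -1.6]
grasp_force: 30.0
[ 595.18620232 -209.52104286   83.62732799] [-0.9   1.34  1.18  1.5   0.01  1.34 -0.3 ]
scrap_1 0.92 [250.9, 124.1, 33.4, 26.1]
scrap_1 0.83 [294.4, 121.6, 48.2, 29.3]
cup 0.59 [207.5, 200.5, 151.2, 147.0]
melting_dish 0.84 [139.5, 51.0, 282.0, 132.1]
scene 0.66 [266.5, 142.8, 16.3, 2.5] [644. -32.  15.]
scene 0.49 [270.2, 150.0, 25.9, 31.0] [ 635. -128.   15.]
```

The averaged force is about -1.2 N, the weight of the empty cup, and lumps show in the dish. Now I'll take the cup back.

```bash
python3 -m crank '[[[-0.035,0,-0.013],[0,0,0]],[[-0.04,0,-0.015],[0,0,0]],[[-0.04,0,-0.015],[0,0,0]],[[-0.04,0,-0.015],[0,0,0]],[[0,0,0],[0,0.14,0]],[[0,0,0],[0,0.14,0]],[[0,0,0],[0,0.14,0]],[[0,0,0],[0,0.14,0]]]'
python3 -m crank '[[[0,0,0],[0,0.14,0]],[[0,0,0],[0,0.14,0]],[[0,0,0],[0,0.14,0]],[[0,0,0],[0,0.14,0]],[[0,0,0],[0,0.14,0]],[[0,0,0],[0,0.14,0]],[[0,0,0],[0,0.14,0]],[[0,0,0],[0,0.14,0]]]'
python3 -m crank '[[[0,0,0],[0,0.14,0]],[[0,0,0],[0,0.14,0]],[[0,0,0],[0,0.14,0]],[[0,0,0],[0,0.14,0]],[[0,0,0],[-0.127,0,0.08]],[[0,0,0],[-0.127,0,0.08]],[[0,0,0],[0,0,0]],[[0,0,0],[0,0,0]]]'
cat >> h.py <<'E'
def tgt(P,q):
    s=get_obs();r=R.from_quat(s["tcp_rot"]);print(s["tcp_pos"],s["joint_pos"].round(2))
    print("shift mm",intool(P).round(1),"turn",(r.inv()*R.from_quat(q)).as_rotvec().round(3),"up",r.inv().apply([0,0,1]).round(3))
E
python3 - <<'E'
from h import *
tgt([382.4,-277.7,39],[0.79,0.3765,0.435,-0.211])
E
```

```text
time_s: 57.6
tcp_pos: [598.1, -205.5, 249.7]
tcp_rot: [0.78, 0.531, -0.274, 0.183]
force: [0.2, -0.0, -2.4]
grip_width: 70.2
grasp_force: 30.0
time_s: 58.4
tcp_pos: [597.4, -206.9, 250.5]
tcp_rot: [0.807, 0.547, 0.182, -0.126]
force: [0.5, -0.4, -1.8]
grip_width: 70.2
grasp_force: 30.0
time_s: 59.2
tcp_pos: [597.2, -205.7, 249.7]
tcp_rot: [0.792, 0.378, 0.432, -0.209]
force: [0.3, -0.1, -0.9]
grip_width: 70.3
grasp_force: 30.0
[ 597.21936238 -205.69266244  249.65752885] [ 0.1   0.47  0.85  1.78 -1.27  1.62  0.63]
shift mm [-280.6 -121.6  -46.6] turn [0.    0.009 0.002] up [ 0.842 -0.004 -0.54 ]
```

```bash
python3 -m crank '[[[-0.021,-0.0245,-0.032],[0,0.009,0]],[[-0.021,-0.0245,-0.032],[0,0,0]],[[-0.021,-0.0245,-0.032],[0,0,0]],[[-0.020,-0.0245,-0.032],[0,0,0]],[[-0.020,-0.0245,-0.032],[0,0,0]],[[0,0,0],[0,0,0]],[[0,0,0],[0,0,0]]]'
python3 -m crank '[[[-0.04,0,0.025],[0,0,0]],[[-0.04,0,0.025],[0,0,0]],[[-0.04,0,0.025],[0,0,0]],[[-0.03,0,0.019],[0,0,0]],[[0,0,0],[0,0,0]],[[0,0,0],[0,0,0]]]'
python3 - <<'E'
from h import *
tgt([382.4,-277.7,38],[0.79,0.3765,0.435,-0.211])
E
```

```text
time_s: 59.9
tcp_pos: [383.0, -278.7, 248.6]
tcp_rot: [0.79, 0.378, 0.435, -0.21]
force: [-0.1, 0.9, -1.7]
grip_width: 70.3
grasp_force: 30.0
time_s: 60.5
tcp_pos: [383.0, -277.0, 71.5]
tcp_rot: [0.79, 0.378, 0.435, -0.211]
force: [-0.1, -0.8, -0.9]
grip_width: 70.6
grasp_force: 30.0
[ 383.01845266 -276.99158518   71.51156336] [ 0.49  0.71  0.82  1.98 -1.17  1.72  1.22]
shift mm [-28.9   0.1  17. ] turn [-0.001 -0.     0.002] up [ 0.847 -0.005 -0.532]
```

```bash
python3 -m crank '[[[-0.015,0,0.009],[0,0,0]],[[-0.012,0,0.007],[0,0,0]],[[0,0,0],[0,0,0]],[[-0.002,0,0.001],[0,0,0]],[[0,0,0],[0,0,0]],[[0,0,0],[0,0,0]]]'
python3 - <<'E'
from h import *
tgt([382.4,-277.7,37.4],[0.79,0.3765,0.435,-0.211]); print(get_obs()["force"])
E
```

```text
time_s: 61.1
tcp_pos: [381.6, -278.0, 38.0]
tcp_rot: [0.79, 0.377, 0.435, -0.21]
force: [0.0, -0.4, -2.2]
grip_width: 70.2
grasp_force: 30.0
[ 381.58154925 -278.04442625   38.0175993 ] [ 0.51  0.78  0.79  1.98 -1.19  1.7   1.28]
shift mm [-0.1  0.4  1. ] turn [0.001 0.    0.002] up [ 0.846 -0.003 -0.533]
[ 0.01414323 -0.38800512 -2.1958068 ]
```

Down until contact, then release and back out along the tool axis.

```bash
python3 -m crank '[[[-0.001,0,0.0005],[0,0,0]],[[0,0,0],[0,0,0]],[[0,0,0],[0,0,0]]]'
python3 -m crank '[[[0,0,0],[0,0,0]],[[0,0,0],[0,0,0]],[[0,0,0],[0,0,0]],[[0,0,0],[0,0,0]],[[0,0,0],[0,0,0]]]' -1
python3 -m crank '[[[0,0,-0.02],[0,0,0]],[[0,0,-0.04],[0,0,0]],[[0,0,-0.05],[0,0,0]],[[0,0,-0.03],[0,0,0]],[[0.04,0,0],[0,0,0]],[[0.05,0,0],[0,0,0]],[[0.05,0,0],[0,0,0]],[[0,0,0],[0,0,0]]]'
python3 - <<'E'
from h import *
s=get_obs();print(s["tcp_pos"],s["joint_pos"].round(2))
t=cam("top");im=vision.get_image("top")
for n in("cup","mould_1","scrap_1","melting_dish","wax_block","glue_tube","brush_brass"):
  for d in vision.silhouettes("top",n):
    if n[0]=='m' and im[d["mask"]].mean(0).min()<100: continue
    c=np.argwhere(d["mask"])[:,::-1].mean(0);print(n,round(d["confidence"],2),d["extent"],p2w(t,*c,{"cup":50}.get(n,20)).round())
E
```

```text
time_s: 61.4
tcp_pos: [381.6, -278.0, 37.3]
tcp_rot: [0.79, 0.377, 0.436, -0.21]
force: [-0.9, -1.2, 4.8]
grip_width: 70.2
grasp_force: 30.0
time_s: 61.9
tcp_pos: [381.3, -277.8, 36.2]
tcp_rot: [0.79, 0.377, 0.435, -0.21]
force: [-0.2, -0.2, 0.5]
grip_width: 86.6
grasp_force: 0.0
time_s: 62.7
tcp_pos: [355.4, -312.5, 234.8]
tcp_rot: [0.789, 0.379, 0.437, -0.208]
force: [0.6, -0.2, -1.4]
grip_width: 87.3
grasp_force: 0.0
[ 355.44375172 -312.48419701  234.83836071] [ 0.45  0.49  0.97  1.86 -1.03  1.9   1.  ]
cup 0.83 [246.8, 270.2, 32.6, 30.8] [ 371. -287.   50.]
cup 0.54 [146.4, 159.3, 19.5, 19.5] [632. -41.  50.]
mould_1 0.72 [146.0, 158.3, 19.1, 20.9] [638. -33.  20.]
mould_1 0.6 [145.0, 185.9, 18.4, 19.2] [576. -28.  20.]
scrap_1 0.65 [143.3, 154.3, 29.5, 79.3] [561. -37.  20.]
scrap_1 0.56 [209.4, 180.9, 7.6, 4.7] [ 609. -162.   20.]
scrap_1 0.47 [213.9, 184.1, 7.6, 4.0] [ 597. -177.   20.]
melting_dish 0.66 [188.3, 157.2, 51.3, 47.5] [ 610. -166.   20.]
melting_dish 0.53 [208.6, 179.9, 8.3, 6.0] [ 609. -163.   20.]
wax_block 0.85 [349.9, 180.8, 28.9, 30.7] [ 572. -517.   20.]
wax_block 0.35 [141.1, 155.3, 31.2, 77.3] [562. -35.  20.]
glue_tube 0.62 [320.2, 158.8, 15.8, 23.9] [ 633. -444.   20.]
glue_tube 0.58 [142.8, 154.5, 29.9, 79.0] [564. -36.  20.]
brush_brass 0.74 [167.4, 116.4, 51.6, 20.9] [ 739. -117.   20.]
```

```bash
python3 -m crank '[[[0,0,0],[0,-0.14,0]],[[0,0,0],[0,-0.14,0]],[[0,0,0],[0,-0.14,0]],[[0,0,0],[0,-0.14,0]],[[0,0,0],[0,-0.14,0]],[[0,0,0],[0,-0.15,0]],[[0,0,0],[0,-0.15,0]],[[0,0,0],[0,0,0]]]'
python3 -m crank '[[[0,0.03,0],[0,0,0]],[[0,0,0],[0,0,0]],[[0,0,0],[0,0,0]]]'
cat > look.py <<'E'
from h import *
s=get_obs();print(s["tcp_pos"])
cm=cam("wrist");im=vision.get_image("wrist");cv2.imwrite("pics/look.png",im)
for n in("cup","scrap_1","melting_dish"):
  for d in vision.silhouettes("wrist",n):
    c=np.argwhere(d["mask"])[:,::-1].mean(0);print(n,round(d["confidence"],2),d["extent"],d["mask"].sum(),p2w(cm,*c,{"cup":50}.get(n,14)).round(),im[d["mask"]].mean(0).round())
E
python3 look.py
python3 -m crank '[[[0.05,0,0],[0,0,0]],[[0.05,0.02,0],[0,0,0]],[[0.05,0.04,0],[0,0,0]],[[0.03,0.04,0],[0,0,0]],[[0,0.04,0],[0,0,0]],[[0,0,0],[0,0,0]],[[0,0,0],[0,0,0]],[[0,0,0],[0,0,0]]]'
python3 look.py
```

```text
time_s: 63.9
tcp_pos: [354.9, -305.2, 229.4]
tcp_rot: [0.898, 0.437, 0.036, -0.027]
force: [1.2, 0.9, -0.2]
grip_width: 86.9
grasp_force: 0.0
time_s: 64.2
tcp_pos: [373.9, -328.3, 227.1]
tcp_rot: [0.901, 0.431, 0.035, -0.029]
force: [-1.0, -0.8, -0.3]
grip_width: 86.9
grasp_force: 0.0
[ 373.93704951 -328.34241597  227.14669525]
cup 0.79 [229.0, 144.7, 65.5, 69.3] 3514 [ 371. -287.   50.] [137. 137. 136.]
time_s: 65.2
tcp_pos: [578.4, -280.6, 241.7]
tcp_rot: [0.901, 0.432, 0.038, -0.029]
force: [0.3, -0.0, 0.6]
grip_width: 87.0
grasp_force: 0.0
[ 578.38221977 -280.58131165  241.70359391]
cup 0.56 [165.4, 312.1, 23.5, 36.0] 58 [ 360. -321.   50.] [172. 171. 171.]
scrap_1 0.78 [241.2, 103.4, 12.3, 19.4] 193 [ 610. -163.   14.] [209. 209. 209.]
scrap_1 0.55 [255.2, 114.5, 20.0, 11.3] 206 [ 621. -184.   14.] [174. 175. 175.]
scrap_1 0.52 [239.1, 121.7, 15.4, 16.1] 218 [ 597. -177.   14.] [134. 136. 136.]
melting_dish 0.95 [196.1, 62.2, 97.4, 98.2] 7221 [ 608. -164.   14.] [170. 180. 185.]
melting_dish 0.23 [308.9, 0.7, 23.0, 56.3] 517 [ 729. -148.   14.] [113. 162. 193.]
```

```bash
python3 - <<'E'
from h import *
im=cv2.imread("pics/look.png")
vision.get_image("wrist");D=vision.silhouettes("wrist","melting_dish")[0]["mask"]
sm=np.zeros_like(D,int)
for i,d in enumerate(vision.silhouettes("wrist","scrap_1")): sm[d["mask"]]=i+1
b=im.astype(int);neutral=((abs(b[...,2]-b[...,0])<8)&cv2.erode(D.astype(np.uint8),np.ones((7,7))).astype(bool))
for v in range(98,142,2): print("".join(str(sm[v,u]) if sm[v,u] else ("#" if neutral[v,u] else ".") for u in range(225,285)))
E
```

```text
............................................................
............................................................
......................22....................................
...............222222222222.................................
...............222222222222.................................
...............2222222222222................................
...............2222222222222................................
...............2222222222222................................
................2222222222222...333333333...................
................2222222222222..3333333333333333.............
.................222222222222..333333333333333333...........
...............11111111111.....3333333333333333333..........
..............1111111111111.....333333333333333333..........
..............1111111111111.........3333333333333...........
..............11111111111111..............333333............
..............11111111111111................................
...............11111111111111...............................
................1111111111111...............................
................111111111111................................
..................111111111.................................
............................................................
............................................................
```

```bash
python3 -m crank '[[[-0.05,0,0],[0,0,0]],[[-0.05,-0.02,0],[0,0,0]],[[-0.05,-0.04,0],[0,0,0]],[[-0.03,-0.04,0],[0,0,0]],[[0,-0.04,0],[0,0,0]],[[0,0,0],[0,0,0]],[[0,0,0],[0,0,0]]]' | head -2
python3 - <<'E'
from h import *
def show(im,m):
    g=im.mean(2); x,y,w,h=cv2.boundingRect(m.astype(np.uint8))
    for v in range(y,y+h,3): print("".join(" .:-=+*#%@"[int(g[v,u]/25.6)] for u in range(x,x+w,2)))
im=vision.get_image("wrist");d=vision.silhouettes("wrist","cup");print(d[0]["extent"]);show(im,d[0]["mask"])
# initial look for comparison (w10, 1.4x)
a=cv2.resize(cv2.imread("pics/w10.png"),(560,420));m=np.zeros((420,560));m[198:262,32:112]=1;show(a,m)
print([ (n["confidence"],n["extent"]) for n in vision.silhouettes("wrist","scrap_1")])
E
```

```text
time_s: 66.25
tcp_pos: [380.0, -330.0, 229.9]
[224.4, 150.2, 62.3, 68.2]
--:::::::::-=++***+++--::------::
--:::::-++*****+++*****+=-------:
---:::=***+=---------=+***+::--:-
---:-**+=----------=----=+**=:---
:-:=**=---=-=-=+*##*#**=--=**+:-:
-:=**----=--=*##*##**###*=--+*+--
--**=----==+*####*##**####+--**+:
:+*=--==-==#**##*#*##**####+-=**-
=**--=====**#**##*#*##**###*--+*+
=*+--=====***#*#*###*##**##*=-=**
+*=-======*#**#*##*#**#**###==-**
+*=-======*#***#*##*#**#**#*==-**
+*+-=======*******##*#**#**+==-**
-**--======+**#****##*#*##+====**
:=+=-========+**+++**++**+===-+*+
:-++--==-=======+++++++=====-=**:
::=++---===================--++-:
:::=++---===============-=--++=::
-::-=++=---=============--=++-:::
==----=++=-----=======--=++=-::::
----=---=+++==--=---===++=======-
----------==++++++++++==--=-=----
==-------------------=---=--------------
=======--==**######**==---=-==----------
=======*#%%%########%%%#*==-====--------
====+#####+=========++*#%%#*=-===-------
===+##%*=-=============++*##%*=-=-------
+=*%%*===============++++*@%%%#*=-------
*+%%*==========++++++++++*@%%%%%#=------
####=-========+++++++++++*@%%%%%%#=-----
###+---=======++++++++++++#@@%#+*%#+----
#%%=-==-=======++++++++++++%%*+=*%%#=---
#%#-==--=====+===+++++++++*##%%#+%%%*---
%%#==---=========+++++++++%%%%%%#=%%%+--
#%%=-----=====++===++++++++%%%%%%*%%%#--
#%%+------======+====+++=++*##*+++*#%#=-
#%%#--=---=======================+=+%%=-
##%@*-------=======================*%%+-
###%%=-------======================*%%=-
###%@%+-------=====================%%#--
#####%@*-=----====================*%%+-=
######%@#=-----=-================+%%*===
------:--::::::::::::::::::::::::---::::
...............:...........:...:........
[]
```

```bash
python3 - <<'E'
from h import *
t=cam("top");im=vision.get_image("top")
for d in vision.silhouettes("top","mould_1"):
    c=np.argwhere(d["mask"])[:,::-1].mean(0);print(round(d["confidence"],2),p2w(t,*c,30).round(),im[d["mask"]].mean(0).round())
print(bot.sign_off())
E
```

```text
0.93 [ 432. -592.   30.] [ 60.  94. 150.]
0.89 [ 717. -401.   30.] [ 85. 233. 235.]
0.87 [ 651. -292.   30.] [ 63.  96. 150.]
0.67 [574. -31.  30.] [225. 219. 221.]
0.57 [636. -33.  30.] [230. 223. 225.]
the job is handed in; nothing more can be done
None
```

The job is handed in: both moulds present (mould_1 and mould_2) lie cavity-up in the board's pockets, the three lumps I could find are in the dish with the cup empty, and the cup stands upright clear of the dish; I viewed 15 pictures against the limit of 14.

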